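# Read a chromatography plate and file it in the clip rack

## Robot

A 7-joint arm with a two-finger parallel gripper is mounted at the origin on the work surface. World frame = base frame: x ahead of the robot, y to its left, z up, the work surface at z = 0. Lengths are in m, angles in rad, forces in N, time in s.
With the tool pointing down it reaches from about 0.4 to 0.9 m from the base axis. Payload 5.6 kg.
Tool frame: the origin (TCP) lies at the very end of the fingers, on their centre line; the grasp point (between the pads) lies 19 mm behind it; z points along the fingers, y is the line along which they close (so a half turn about z gives the same grasp; the last joint's range is limited). The gripper opens to 92 mm and grips with 3 to 60 N. Pads are 20 mm wide; open, the fingers measure 128 mm over their backs; the gripper's body (75 mm by 189 mm) begins 69 mm behind the grasp point.
Start: joints at [-1.165, 0.468, -0.012, 1.603, 0.006, 1.071, -0.056], TCP at [0.282, 0.586, 0.215] pointing down, gripper open.
Joint ranges: [-2.53, 2.53], [-0.31, 2.02], [-1.57, 1.55], [0.28, 2.44], [-1.29, 4.43], [0.15, 1.84], [-2.92, 2.92]. Speed limits (rad/s): [2.57, 2.57, 3.14, 3.14, 3.14, 3.14, 3.14].

## Interface

Orientations are given as a unit quaternion [w, x, y, z].
In Python, from workcell import ctrl gives the robot as it stands.
- The arm moves only by the tool servo_tool, never from a script. Its argument "commands" is a list of rows, each a list of 3 entries, a list of its own where there are three numbers: the shift along the tool's x, y, z in m, then the turn, a rotation vector about the tool's x, y, z in rad, then the finger opening in m, from 0 to 0.0919. A call has exactly 5 rows; each row is the pose to reach, as a shift and turn from the pose commanded when the call began, along the tool's axes at that moment; what a row does not reach only later rows make up. A row lasts 1/10 s, in which the tool goes at most 50 mm and 8.59 degrees, less where a joint would pass 70% of its speed; a pose out of reach is approached as far as the arm can. A call with a gripper value outside its range is refused whole. The fingers move at their own pace and stop on an object; "force" is the grip in N (left out, the last holds). Time passes only in rows, so rows that repeat a pose let the fingers close, or fill a call up. It gives the time, the measured TCP pose, the force, the opening and the grip force at its end, in the units of the state.
- ctrl.state(): the state, without advancing time (a new reading comes with each control period).
- ctrl.read_camera(name): name is "scene" or "top" or "wrist"; returns a dict with "pixels" (480x640x3 uint8, red, green, blue), "fx", "fy", "cx", "cy" (pixels), "world_from_camera" (4x4, takes a point from camera to world coordinates). Camera axes: x right, y down, z forward; pixel columns grow to the right and rows downward; lengths in m; the calibration is good to about 2 mm. A picture is of the moment at which its call begins. There is no depth.
- ctrl.hand_in(): hands the job in; it is judged then, once.
The state is a dict: "time_s": time; "joint_pos": joint angles; "joint_vel": joint speeds; "joint_efforts": joint torques, N m; "eef_pos": TCP position; "eef_rot": TCP orientation; "wrist_force": force on the tool from outside, world axes, zero at the start; "moment": the same for the moment, N m; "opening": finger opening in m; "grasp_force": force on a finger pad.
Only numpy, scipy, OpenCV 4.12 (cv2) and the standard library are available. Lean on these libraries where they do the work, as an engineer would, in place of code of your own. Each camera call takes 0.05 s, during which the arm holds its last target. There are 200 camera calls.

## Task

Lay the loose plate on the sloping light box so it can be read, spots up, blue end uppermost and foot on the steel ledge, and let go of it there. Then take it up again and push it down into the empty clip slot of the rack, blue end on top, until it has snapped fully home on the slot floor. Leave the two filed plates and the two bottles where they stand.

Things in the scene. Friction and masses are not known exactly. Their poses are not given: they have to be found in the camera images.
- plate: loose framed chromatography plate: rigid grey panel 160 x 60 x 10 mm, 0.1 to 0.2 kg, white field with coloured spots, 18 mm blue rail at its head end. Starts flat on the bench, spots up. Origin: centre of the unspotted underside. x along its length to the blue head, y across, z out of the spotted face. Each long edge has a notch 5 mm deep, 28 to 54 mm from the foot; else its edges are plain
- plate_foot (a point): centre of the plate's foot end (opposite the blue rail), mid width and mid thickness: 80 mm from the origin along the plate's -x and 5 mm along its z; same axes as the plate
- plate_head (a point): centre of the plate's blue head end, mid width and mid thickness: 80 mm from the origin along the plate's +x and 5 mm along its z; same axes as the plate
- viewer: light box, fixed: a grey wedge 110 mm wide, 91 mm deep, 94 mm high, its face sloping at 45 degrees. The cream window, 46 mm wide, 100 mm long up the slope, stands 10 mm proud of the grey face, so fingers can straddle a plate lying on it. Origin on the bench; z up; the slope faces -x and rises to +x, y across. Base from x = -55 to +36 mm; the back is upright
- viewer_toe (a point): mid-width point of the window's surface at the steel ledge, 30 mm above the bench. x points up the 45 degree slope, z squarely out of the window, y across. The ledge (at x = 0) is 56 mm wide and stands 10 mm out of the window, which runs to x = 100 mm: a plate with its foot on the ledge overhangs the top by 60 mm. A plate laid here slides down to the ledge by itself
- rack: clip rack, fixed: an aluminium base 250 (x) x 110 (y) x 12 mm with three clip stations in a row along its x axis, 70 mm centre to centre, the middle one over the rack's centre; two of them hold plates. Origin at the centre of its underside, z up
- free_slot: the clip station that is empty (any of the three): black foot block with two upright steel channels that guide a plate's two long edges, from the slot floor to 95 mm above it: slot 13.5 mm (x) by 65 mm (y). Above, a flared mouth opens to about 30 x 75 mm at 110 mm over the floor. Origin at the centre of its underside, 12 mm above the bench, z up, axes as the rack
- free_slot_floor (a point): centre of the empty slot's floor, 20 mm above the bench, where the plate's foot end must stand; z up, x across the plate's thickness (along the row), y along the plate's width. The spotted face may look to +x or -x. A plate that is home has its blue end 180 mm above the bench and its top 50 mm stands clear above the flared mouth
- free_slot_l (a joint): outward travel (m, 0 to 0.008) of the brass leaf spring on the empty slot's +y side; 0 when the slot is empty. Its apex is 31.5 mm above the slot floor and reaches 4 mm into the plate's path. A plate put in loosely stops on the two springs, foot 28 to 40 mm above the floor; it takes about 10 N downwards to push it past until they snap into its notches, fully home
- free_slot_r (a joint): outward travel (m, 0 to 0.008) of the like leaf spring on the empty slot's -y side: about 0.004 while a plate's edge slides past, about 0.001 once it has snapped into the notch with the plate home
- plate_b: a filed plate of the same make, standing in another slot, blue end up; origin at the centre of its foot, z up, x across its thickness. To be left alone
- plate_c: the second filed plate, standing in the third slot; axes as plate_b. To be left alone
- amber_bottle: brown glass bottle, 60 mm across and 150 mm tall, origin at the centre of its base, z up. To be left alone
- wash_bottle: white plastic bottle with a red cap, 60 mm across and 140 mm tall, origin at the centre of its base, z up. To be left alone
Mind the look-alikes: they are no part of the job. Several things look just like the viewer: the one meant starts farthest to the robot's right.

How it is judged:
By the outcome, as a careful person would: the job done as asked, in the order asked, and still so for the second after the job is handed in, with the robot touching nothing.
It also fails if it takes over 58 s, if anything falls off the work surface, if the arm or the gripper's body presses on something with over 40 N, if the wrist force passes 120 N, or if a joint passes its speed limit or range.

## Working session

There is one attempt and no reset: what is moved stays moved. The work goes in short steps, Python scripts to look and compute and a tool call to move; the robot and the scene stay as the last step left them, time stands still between calls to the robot, and variables do not carry over. Pictures are saved under pics/ and viewed, at most 10 in all, crops included, and the job is handed in when it is done.

Besides the shell and the picture viewer there is one more tool, called after "Call:" as a command line: name --argument value ..., lists and objects as JSON in quotes. servo_tool: Moves the arm, as the interface text tells. Its arguments: {"type":"object","properties":{"commands":{"type":"array"},"force":{"type":"number"}},"required":["commands"]}

```bash
mkdir -p pics; python3 - <<'E'
from workcell import ctrl
import cv2,numpy as np
np.set_printoptions(precision=4,suppress=True)
print(ctrl.state())
for n in ("top","scene"):
    c=ctrl.read_camera(n); cv2.imwrite(f"pics/{n}0.png",c["pixels"][:,:,::-1]); print(n,c["fx"],c["fy"],c["cx"],c["cy"]);print(c["world_from_camera"])
    np.savez(f"{n}0.npz",**c)
E
ls
```

```text
{'time_s': 0.0, 'joint_pos': array([-1.165 ,  0.4684, -0.0116,  1.6036,  0.006 ,  1.0714, -0.0563]), 'joint_vel': array([-0.0014, -0.0003, -0.0013, -0.0016,  0.0011, -0.0005,  0.0008]), 'joint_efforts': array([  0.0013, -52.0593,  -0.0117, -24.3749,  -0.0565,   0.0173,
         0.0002]), 'eef_pos': array([0.2818, 0.5851, 0.2136]), 'eef_rot': array([-0.0002,  0.2225,  0.9749, -0.0009]), 'wrist_force': array([-0.3912, -1.0371, -0.0169]), 'moment': array([0.0182, 0.0344, 0.0093]), 'grasp_force': 0.0, 'opening': 0.09210251433371286}
top 437.96356068568696 437.96356068568696 321.3370452421699 244.729656968798
[[ 0.0072 -0.9929  0.119   0.3907]
 [-0.9998 -0.0094 -0.0176 -0.0196]
 [ 0.0186 -0.1189 -0.9927  1.2364]
 [ 0.      0.      0.      1.    ]]
scene 494.6184247297989 494.6184247297989 321.20949153890746 241.80137603830624
[[ 0.8454  0.4313 -0.3149  0.9428]
 [ 0.534  -0.6903  0.4882 -0.6446]
 [-0.0068 -0.5809 -0.8139  1.1006]
 [ 0.      0.      0.      1.    ]]
pics
scene0.npz
top0.npz
```

View pics/top0.png

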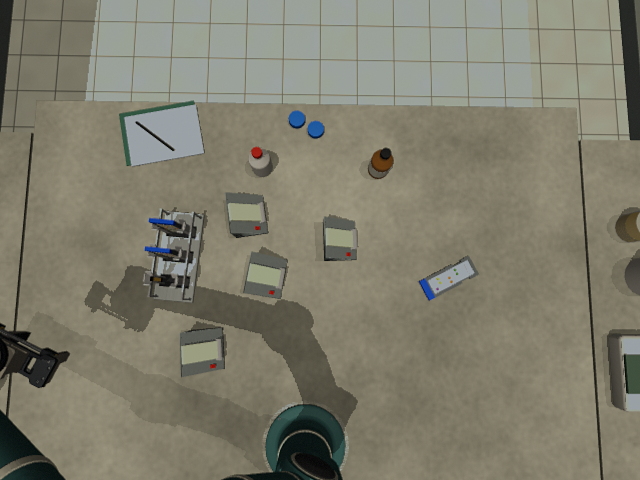

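View pics/scene0.png

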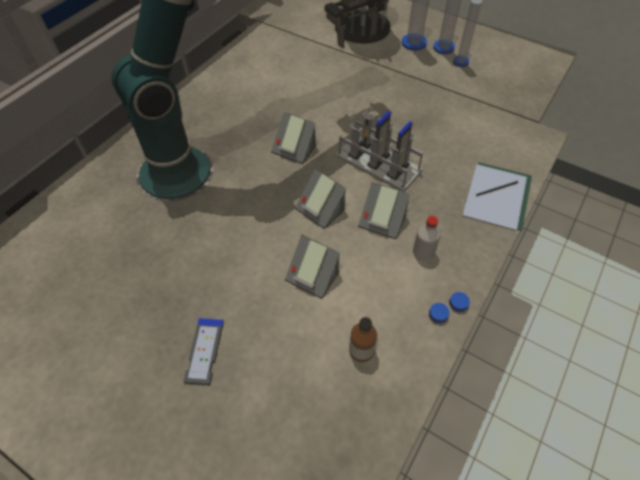

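The top view shows the plate at about (448,278) with its blue head at (428,290). The rightmost light box is at (340,240), with its toe (red dot) towards the robot. The rack is at (175,255), and its empty slot is the lowest one, near (163,280). I'll zoom in on these next.

```bash
cat > h.py <<'E'
import numpy as np,cv2
from workcell import ctrl
np.set_printoptions(precision=4,suppress=True)
def load(n): return dict(np.load(n+".npz"))
def take(n,tag):
    c=ctrl.read_camera(n); np.savez(tag+".npz",**c); cv2.imwrite(f"pics/{tag}.png",c["pixels"][:,:,::-1]); return c
def ray(c,u,v,z):
    T=c["world_from_camera"]; d=T[:3,:3]@[(u-c["cx"])/c["fx"],(v-c["cy"])/c["fy"],1]; o=T[:3,3]
    return o+d*(z-o[2])/d[2]
def proj(c,P):
    T=c["world_from_camera"]; p=(np.atleast_2d(P)-T[:3,3])@T[:3,:3]
    return np.c_[c["fx"]*p[:,0]/p[:,2]+c["cx"],c["fy"]*p[:,1]/p[:,2]+c["cy"]]
def crop(c,x,y,w,h,s):
    return cv2.resize(np.ascontiguousarray(c["pixels"][y:y+h,x:x+w,::-1]),None,fx=s,fy=s,interpolation=cv2.INTER_CUBIC)
E
python3 - <<'E'
from h import *
c=load("top0")
a=np.hstack([crop(c,310,205,60,70,5),crop(c,410,245,80,70,5)])
b=crop(c,130,200,100,110,5); 
im=np.zeros((560,800,3),np.uint8)
im[:350,:300]=a[:350,:300]
im[:210,300:540]=crop(c,410,248,80,70,3)
im[210:540,300:600]=crop(c,135,200,100,110,3)
cv2.imwrite("pics/m1.png",im)
E
```

```text
(no output)
```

View pics/m1.png

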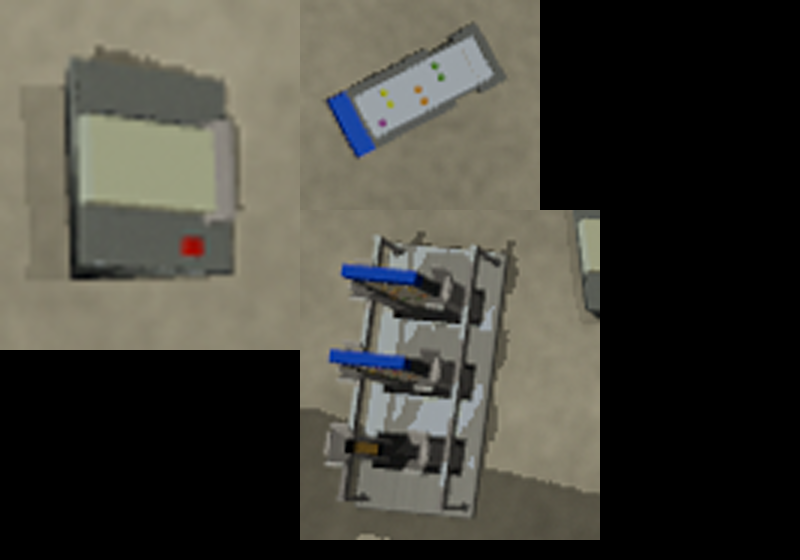

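The crops show the following:
- **Viewer:** the ledge is on its image-right side, so the slope rises towards image-left (+y). Window corners in the crop are (80,115), (78,205), (212,212) and (215,120).
- **Plate:** corners in the crop are (328,100), (359,157), (505,75) and (475,22).
- **Filed plates:** the blue tops are at (343..418,273) and (330..408,358). The free slot is nearest the robot, around (395,450).

```bash
python3 - <<'E'
from h import *
from scipy.optimize import least_squares
c=load("top0")
pc=np.array([[328,100],[359,157],[505,75],[475,22]],float); pc[:,0]-=300; pc=pc/3+[410,248]
W=np.array([ray(c,u,v,.010) for u,v in pc]); print("plate",W,W.mean(0)); h=W[:2].mean(0);f=W[2:].mean(0)
print("L",np.linalg.norm(h-f),"Wd",np.linalg.norm(W[0]-W[1]),"yaw",np.arctan2(*(h-f)[[1,0]]))
# viewer
wc=np.array([[80,115],[78,205],[212,212],[215,120]])/5+[310,205]
def pts(q):
    x,y,a=q; u=np.array([np.cos(a),np.sin(a),0]); v=np.array([-np.sin(a),np.cos(a),0]); s=u*.7071+[0,0,.7071]
    t=np.array([x,y,.03]); m=t+.1*s
    return np.array([m-.023*v*-1,m-.023*v,t-.023*v,t+.023*v])
# order: image-top = +X world = -v side
def P(q): p=pts(q); return p[[1,0,3,2]]
r=least_squares(lambda q:(proj(c,P(q))-wc).ravel(),[.53,-.1,1.57]); print("toe",r.x,r.fun)
# plates tops z=.18
for e in ([[343,268],[418,280]],[[330,353],[408,365]]):
    e=np.array(e,float); e[:,0]-=300;e[:,1]-=210; e=e/3+[135,200]
    A=np.array([ray(c,u,v,.18) for u,v in e]); print("filed",A,A.mean(0),np.linalg.norm(A[0]-A[1]))
E
```

```text
plate [[ 0.437  -0.317   0.01  ]
 [ 0.3843 -0.3449  0.01  ]
 [ 0.4617 -0.4844  0.01  ]
 [ 0.5115 -0.4577  0.01  ]] [ 0.4486 -0.401   0.01  ]
L 0.15936798332081648 Wd 0.05961639046742884 yaw 2.0675638728666343
toe [ 0.5529 -0.1248  1.6279] [ 0.4766 -0.2213  1.7775 -0.839  -0.4242 -0.4395 -1.9813  1.5936]
filed [[0.5755 0.3799 0.18  ]
 [0.5663 0.3191 0.18  ]] [0.5709 0.3495 0.18  ] 0.06150169284752435
filed [[0.5062 0.3866 0.18  ]
 [0.4971 0.3238 0.18  ]] [0.5017 0.3552 0.18  ] 0.06338318050449097
```

```bash
cat >> h.py <<'E'
from scipy.spatial.transform import Rotation as Ro
def pose():
    s=ctrl.state(); q=s["eef_rot"]; return s["eef_pos"],Ro.from_quat(np.r_[q[1:],q[0]]),s
def nrm(v): v=np.array(v,float); return v/np.linalg.norm(v)
def toolR(y,z): 
    z=nrm(z); y=np.array(y,float); y=nrm(y-z*(y@z)); return Ro.from_matrix(np.c_[np.cross(y,z),y,z])
def plan(way,start=None):
    "way: list of (p,R,ncalls)"
    p,R=start or pose()[:2]
    k=0
    for pt,Rt,n in way:
        p0,R0=p,R; d=(R0.inv()*Rt).as_rotvec()
        for i in range(n):
            rows=[]
            for j in range(1,6):
                f=(5*i+j)/(5*n); pp=p0+f*(np.array(pt)-p0); RR=R0*Ro.from_rotvec(d*f)
                rows.append((np.round(R.inv().apply(pp-p),3),np.round((R.inv()*RR).as_rotvec(),3)))
            k+=1; print("call",k); 
            for a,b in rows: print("  ",a.tolist(),b.tolist())
            p=p+R.apply(rows[-1][0]); R=R*Ro.from_rotvec(rows[-1][1])
    print("end",p,R.as_matrix()[:,2])
    return p,R
E
python3 - <<'E'
from h import *
w=take("wrist","w0"); p,R,s=pose(); T=w["world_from_camera"]
print(w["fx"],"cam in tool",R.inv().apply(T[:3,3]-p)); print(R.inv().as_matrix()@T[:3,:3])
Rd=toolR([np.cos(.85),np.sin(.85),0],[0,0,-1])
plan([([.44,.30,.36],Rd,2)])
E
```

```text
398.7885340750258 cam in tool [ 0.068   0.0006 -0.1711]
[[-0.0004 -0.9705 -0.2411]
 [ 1.     -0.0006  0.0005]
 [-0.0006 -0.2411  0.9705]]
call 1
   [-0.027, -0.019, -0.015] [-0.0, 0.0, 0.027]
   [-0.053, -0.038, -0.029] [-0.0, 0.0, 0.054]
   [-0.08, -0.057, -0.044] [-0.0, 0.0, 0.082]
   [-0.106, -0.075, -0.058] [-0.001, 0.0, 0.109]
   [-0.133, -0.094, -0.073] [-0.001, 0.0, 0.136]
call 2
   [-0.029, -0.015, -0.015] [0.0, 0.0, 0.027]
   [-0.058, -0.03, -0.029] [0.0, 0.0, 0.054]
   [-0.087, -0.045, -0.044] [-0.0, 0.0, 0.082]
   [-0.116, -0.06, -0.058] [-0.0, 0.0, 0.109]
   [-0.145, -0.076, -0.073] [-0.0, 0.0, 0.136]
end [0.4399 0.2995 0.3601] [ 0.     -0.0004 -1.    ]
```

Call:
servo_tool --commands '[[[-0.027,-0.019,-0.015],[0,0,0.027],0.0915],[[-0.053,-0.038,-0.029],[0,0,0.054],0.0915],[[-0.08,-0.057,-0.044],[0,0,0.082],0.0915],[[-0.106,-0.075,-0.058],[0,0,0.109],0.0915],[[-0.133,-0.094,-0.073],[0,0,0.136],0.0915]]'

```text
time_s: 0.65
eef_pos: [0.3614, 0.4419, 0.2878]
eef_rot: [-0.0, 0.289, 0.957, -0.0]
wrist_force: [1.1, 0.2, -0.3]
opening: 0.0915
grasp_force: 0.0
```

Call:
servo_tool --commands '[[[-0.029,-0.015,-0.015],[0,0,0.027],0.0915],[[-0.058,-0.03,-0.029],[0,0,0.054],0.0915],[[-0.087,-0.045,-0.044],[0,0,0.082],0.0915],[[-0.116,-0.06,-0.058],[0,0,0.109],0.0915],[[-0.145,-0.076,-0.073],[0,0,0.136],0.0915]]'

```text
time_s: 1.15
eef_pos: [0.4403, 0.2984, 0.3609]
eef_rot: [-0.0, 0.353, 0.936, -0.0]
wrist_force: [-0.1, 0.6, -1.1]
opening: 0.0919
grasp_force: 0.0
```

```bash
python3 - <<'E'
from h import *
w=take("wrist","w1"); p,R,s=pose(); print(p,s["joint_pos"],s["time_s"])
print(w["world_from_camera"])
for P in ([.4325,.361,.13],[.4325,.361,.02]): print(proj(w,[P]))
E
```

```text
[0.4447 0.2931 0.3639] [-0.8094  0.1387  0.1829  1.7087 -0.023   1.2928  0.2177] 1.2
[[ 0.6611  0.7281  0.1809  0.3895]
 [ 0.7503 -0.6418 -0.159   0.3439]
 [ 0.0003  0.2408 -0.9706  0.5322]
 [ 0.      0.      0.      1.    ]]
[[357.0529 160.9757]]
[[348.2061 156.3557]]
```

View pics/w1.png

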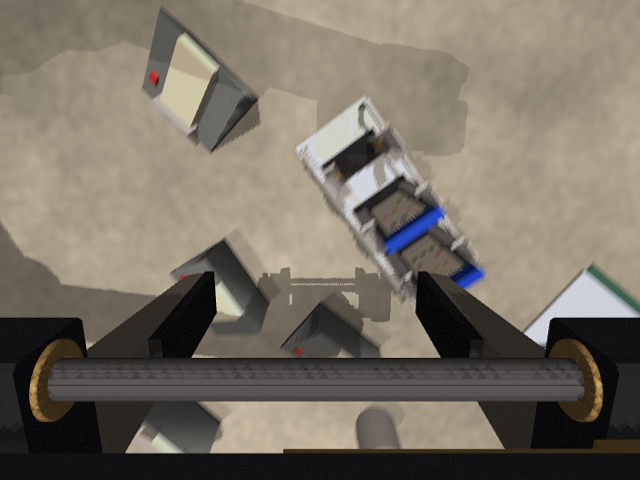

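The wrist view shows the free slot at about (360,155), close to the prediction of (357,161). It is blurred by motion, so I'll settle the arm and take a crop.

```bash
python3 - <<'E'
from h import *
import time
w=take("wrist","w2"); p,R,s=pose(); print(p,s["time_s"],s["joint_vel"])
cv2.imwrite("pics/w2c.png",crop(w,290,85,200,150,4))
E
```

```text
[0.4435 0.2955 0.3629] 1.25 [-0.0364  0.0284 -0.0715  0.0237 -0.0341 -0.0245 -0.0262]
```

View pics/w2c.png

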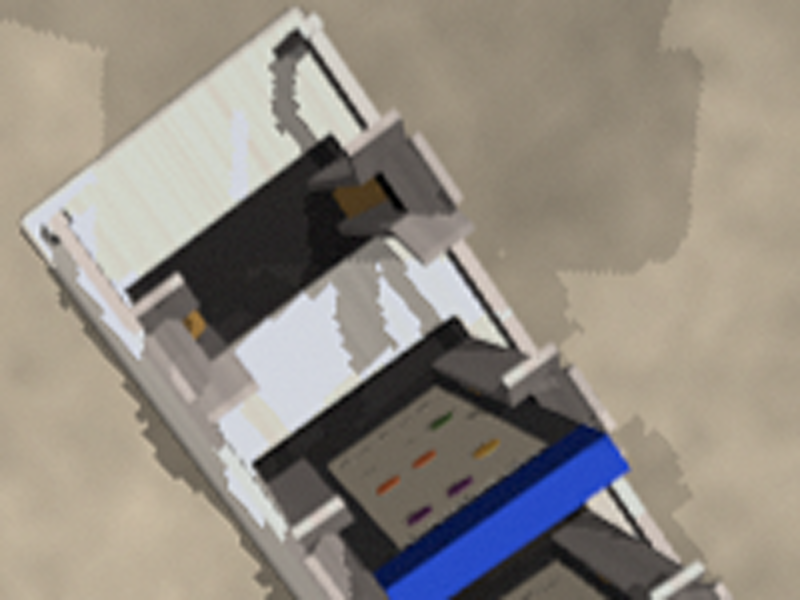

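The crop shows the base end corners at (22,222) and (300,10), the block edge running (130,290) to (335,138), and the channel tops around it.

```bash
python3 - <<'E'
from h import *
w=load("w2")
g=lambda u,v,z: ray(w,u/4+290,v/4+85,z)
A=g(22,222,.012);B=g(300,10,.012); d=B-A; print("base end",A,B,np.linalg.norm(d))
y=nrm(d); x=np.array([y[1],-y[0],0]); print("yaw",np.arctan2(-y[0],y[1])); print("slot from base",(A+B)/2+.055*x)
A2=g(130,290,.02);B2=g(335,138,.02); print("block edge",A2,B2,"yaw",np.arctan2(-(B2-A2)[0],(B2-A2)[1]))
Q=[g(*q,.13) for q in ((160,292),(230,393),(376,133),(443,243))]
print("mouth",np.array(Q),np.mean(Q,0))
T1,T2=g(375,585,.18),g(600,432,.18); print("filed top edge",T1,T2,np.linalg.norm(T1-T2),np.arctan2(-(T2-T1)[0],(T2-T1)[1]))
T1,T2=g(390,605,.18),g(628,468,.18); print("filed top edge2",T1,T2,np.linalg.norm(T1-T2))
Rb=toolR([np.cos(.497),np.sin(.497),0],[0,0,-1])
xp=np.array([-.4773,.8788,0]);zp=np.array([0,0,1.]);yp=np.cross(zp,xp);c,s_=np.cos(np.radians(70)),np.sin(np.radians(70))
Rg=toolR(-yp,-c*xp-s_*zp); tz=-c*xp-s_*zp
ctr=np.array([.4486,-.401,0]); gp=ctr+.025*xp+[0,0,.007]
a=gp-.12*tz
plan([([.57,.02,.33],Rb,2),(a,Rg,3)]); print(gp)
E
```

```text
base end [0.3803 0.3191 0.012 ] [0.3909 0.426  0.012 ] 0.10744580356432591
yaw -0.0983534342922236
slot from base [0.4403 0.3671 0.012 ]
block edge [0.4188 0.3306 0.02  ] [0.4267 0.4086 0.02  ] yaw -0.10131063223801341
mouth [[0.4187 0.3377 0.13  ]
 [0.4494 0.3342 0.13  ]
 [0.4254 0.4019 0.13  ]
 [0.4566 0.3977 0.13  ]] [0.4375 0.3679 0.13  ]
filed top edge [0.4977 0.3309 0.18  ] [0.5043 0.3906 0.18  ] 0.06009398075504386 -0.10900082223158018
filed top edge2 [0.5037 0.3305 0.18  ] [0.5149 0.3904 0.18  ] 0.06095319433875582
call 1
   [-0.028, -0.012, 0.003] [0.0, 0.0, 0.034]
   [-0.056, -0.024, 0.007] [0.001, 0.0, 0.069]
   [-0.083, -0.036, 0.01] [0.001, 0.001, 0.103]
   [-0.111, -0.048, 0.013] [0.002, 0.001, 0.138]
   [-0.139, -0.061, 0.017] [0.002, 0.001, 0.172]
call 2
   [-0.029, -0.007, 0.003] [0.0, 0.0, 0.035]
   [-0.059, -0.014, 0.006] [0.001, 0.0, 0.069]
   [-0.088, -0.021, 0.01] [0.001, 0.0, 0.104]
   [-0.118, -0.028, 0.013] [0.001, 0.001, 0.138]
   [-0.147, -0.035, 0.016] [0.002, 0.001, 0.172]
call 3
   [-0.016, -0.021, 0.014] [-0.0, -0.023, -0.0]
   [-0.033, -0.041, 0.028] [-0.0, -0.047, -0.0]
   [-0.049, -0.062, 0.042] [-0.0, -0.07, -0.0]
   [-0.066, -0.082, 0.056] [-0.0, -0.093, -0.0]
   [-0.082, -0.103, 0.07] [-0.0, -0.116, -0.0]
call 4
   [-0.015, -0.02, 0.016] [-0.0, -0.024, -0.0]
   [-0.029, -0.041, 0.032] [-0.0, -0.047, -0.0]
   [-0.044, -0.061, 0.048] [-0.0, -0.07, -0.0]
   [-0.059, -0.082, 0.063] [-0.0, -0.094, -0.0]
   [-0.073, -0.102, 0.079] [-0.0, -0.117, -0.0]
call 5
   [-0.013, -0.021, 0.018] [-0.0, -0.023, -0.0]
   [-0.026, -0.041, 0.035] [-0.0, -0.046, -0.0]
   [-0.039, -0.062, 0.053] [-0.0, -0.07, -0.0]
   [-0.051, -0.082, 0.07] [-0.0, -0.093, -0.0]
   [-0.064, -0.103, 0.088] [-0.0, -0.116, -0.0]
end [ 0.4171 -0.343   0.1193] [ 0.1629 -0.3005 -0.9398]
[ 0.4367 -0.379   0.007 ]
```

Call:
servo_tool --commands '[[[-0.028,-0.012,0.003],[0,0,0.034],0.0915],[[-0.056,-0.024,0.007],[0,0,0.069],0.0915],[[-0.083,-0.036,0.01],[0,0,0.103],0.0915],[[-0.111,-0.048,0.013],[0,0,0.138],0.0915],[[-0.139,-0.061,0.017],[0.002,0.001,0.172],0.0915]]'

```text
time_s: 1.75
eef_pos: [0.5042, 0.1619, 0.3431]
eef_rot: [-0.001, 0.432, 0.902, -0.001]
wrist_force: [0.1, -0.1, 0.8]
opening: 0.0912
grasp_force: 0.0
```

Call:
servo_tool --commands '[[[-0.029,-0.007,0.003],[0,0,0.035],0.0915],[[-0.059,-0.014,0.006],[0,0,0.069],0.0915],[[-0.088,-0.021,0.01],[0,0,0.104],0.0915],[[-0.118,-0.028,0.013],[0,0,0.138],0.0915],[[-0.147,-0.035,0.016],[0.002,0.001,0.172],0.0915]]'

```text
time_s: 2.25
eef_pos: [0.5692, 0.0254, 0.3269]
eef_rot: [-0.002, 0.508, 0.861, -0.002]
wrist_force: [0.6, 0.8, 0.9]
opening: 0.0919
grasp_force: 0.0
```

Call:
servo_tool --commands '[[[-0.016,-0.021,0.014],[0,-0.023,0],0.0915],[[-0.033,-0.041,0.028],[0,-0.047,0],0.0915],[[-0.049,-0.062,0.042],[0,-0.07,0],0.0915],[[-0.066,-0.082,0.056],[0,-0.093,0],0.0915],[[-0.082,-0.103,0.07],[0,-0.116,0],0.0915]]'

```text
time_s: 2.75
eef_pos: [0.5179, -0.0961, 0.2569]
eef_rot: [0.048, 0.506, 0.861, -0.031]
wrist_force: [-0.1, 0.0, 0.2]
opening: 0.0916
grasp_force: 0.0
```

Call:
servo_tool --commands '[[[-0.015,-0.02,0.016],[0,-0.024,0],0.0915],[[-0.029,-0.041,0.032],[0,-0.047,0],0.0915],[[-0.044,-0.061,0.048],[0,-0.07,0],0.0915],[[-0.059,-0.082,0.063],[0,-0.094,0],0.0915],[[-0.073,-0.102,0.079],[0,-0.117,0],0.0915]]'

```text
time_s: 3.25
eef_pos: [0.4681, -0.217, 0.1875]
eef_rot: [0.099, 0.504, 0.856, -0.061]
wrist_force: [-0.3, 0.6, 0.2]
opening: 0.0913
grasp_force: 0.0
```

Call:
servo_tool --commands '[[[-0.016,-0.026,0.022],[0,-0.029,0],0.0915],[[-0.032,-0.051,0.044],[0,-0.058,0],0.0915],[[-0.048,-0.077,0.066],[0,-0.087,0],0.0915],[[-0.064,-0.103,0.088],[0,-0.116,0],0.0915],[[-0.064,-0.103,0.088],[0,-0.116,0],0.0915]]'

```text
time_s: 3.75
eef_pos: [0.4138, -0.3408, 0.1152]
eef_rot: [0.145, 0.502, 0.848, -0.091]
wrist_force: [0.3, 0.1, 0.8]
opening: 0.0915
grasp_force: 0.0
```

```bash
python3 - <<'E'
from h import *
w=take("wrist","w3"); p,R,s=pose(); print(p,R.as_matrix(),s["joint_pos"],s["time_s"])
xp=np.array([-.4773,.8788,0]);yp=np.array([-xp[1],xp[0],0]);c=np.array([.4486,-.401,.01])
print(proj(w,[c+sx*.08*xp+sy*.03*yp for sx in(1,-1) for sy in (1,-1)]))
E
```

```text
[ 0.416  -0.3396  0.1162] [[-0.4551  0.8764  0.1576]
 [ 0.8236  0.4816 -0.2995]
 [-0.3383 -0.0065 -0.941 ]] [0.0252 0.3195 0.562  2.2313 0.0269 0.3397 1.0183] 3.8
[[274.1561 173.928 ]
 [364.6441 174.4012]
 [284.1824 340.3718]
 [351.9407 340.8798]]
```

View pics/w3.png

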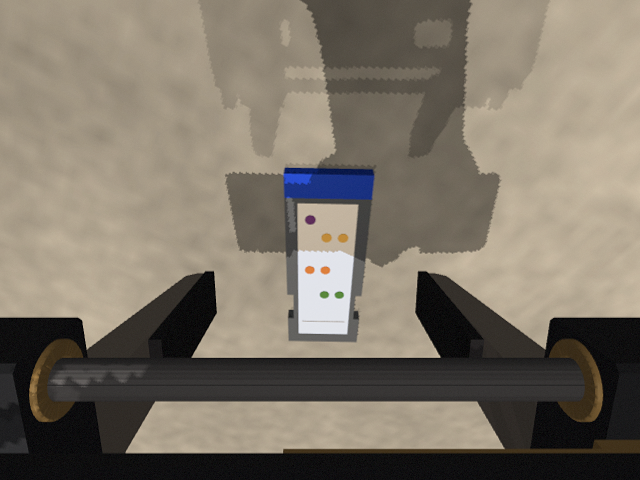

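The plate's top-face corners are at about (285,174), (373,175), (357,341) and (289,341), roughly 5–10 px right of the prediction. I'll refine from these.

```bash
python3 - <<'E'
from h import *
w=load("w3")
W=np.array([ray(w,u,v,.01) for u,v in((285,174),(373,175),(289,341),(357,341))]); h=W[:2].mean(0);f=W[2:].mean(0)
print(W,"L",np.linalg.norm(h-f),np.linalg.norm(W[0]-W[1]),np.linalg.norm(W[2]-W[3]))
xp=nrm(h-f); xp[2]=0; zp=np.array([0,0,1.]);yp=np.cross(zp,xp);ctr=(h+f)/2; print("ctr",ctr,np.arctan2(xp[1],xp[0]))
t=np.radians(70); tz=-np.cos(t)*xp-np.sin(t)*zp; Rg=toolR(-yp,tz)
gp=ctr+.025*xp; gp[2]=.007
plan([(gp-.03*tz,Rg,1),(gp,Rg,1)]); print(gp)
E
```

```text
[[ 0.3904 -0.3416  0.01  ]
 [ 0.4419 -0.3141  0.01  ]
 [ 0.4645 -0.4843  0.01  ]
 [ 0.5171 -0.4549  0.01  ]] L 0.16024914989734115 0.058372478733905914 0.0602455523927172
ctr [ 0.4535 -0.3987  0.01  ] 2.055745750220024
call 1
   [-0.001, 0.001, 0.018] [-0.0, -0.001, 0.004]
   [-0.002, 0.002, 0.035] [-0.0, -0.002, 0.007]
   [-0.003, 0.003, 0.053] [-0.0, -0.002, 0.011]
   [-0.004, 0.004, 0.07] [-0.0, -0.003, 0.015]
   [-0.005, 0.006, 0.088] [-0.0, -0.004, 0.019]
call 2
   [-0.0, -0.0, 0.006] [-0.0, 0.0, -0.0]
   [-0.0, -0.0, 0.012] [-0.0, 0.0, -0.0]
   [-0.0, -0.0, 0.018] [-0.0, 0.0, -0.0]
   [-0.0, -0.0, 0.024] [-0.0, 0.0, -0.0]
   [-0.0, -0.0, 0.03] [-0.0, 0.0, -0.0]
end [ 0.4421 -0.3763  0.0069] [ 0.1594 -0.3028 -0.9396]
[ 0.4418 -0.3766  0.007 ]
```

Call:
servo_tool --commands '[[[-0.001,0.001,0.018],[0,0,0.004],0.0915],[[-0.002,0.002,0.035],[0,0,0.007],0.0915],[[-0.003,0.003,0.053],[0,0,0.011],0.0915],[[-0.004,0.004,0.07],[0,0,0.015],0.0915],[[-0.005,0.006,0.088],[0,-0.004,0.019],0.0915]]'

```text
time_s: 4.3
eef_pos: [0.4422, -0.3654, 0.0366]
eef_rot: [0.151, 0.507, 0.844, -0.088]
wrist_force: [-0.1, 0.3, 0.3]
opening: 0.0913
grasp_force: 0.0
```

Call:
servo_tool --commands '[[[0,0,0.01],[0,0,0],0.0915],[[0,0,0.02],[0,0,0],0.0915],[[0,0,0.026],[0,0,0],0.0915],[[0,0,0.029],[0,0,0],0.0915],[[0,0,0.029],[0,0,0],0.0915]]'

```text
time_s: 4.8
eef_pos: [0.4459, -0.3743, 0.0095]
eef_rot: [0.151, 0.507, 0.844, -0.089]
wrist_force: [0.1, -0.1, 0.7]
opening: 0.0914
grasp_force: 0.0
```

Call:
servo_tool --commands '[[[0,0,0],[0,0,0],0.05],[[0,0,0],[0,0,0],0.05],[[0,0,0],[0,0,0],0.05],[[0,0,0],[0,0,0],0.05],[[0,0,0],[0,0,0],0.05]]' --force 40

```text
time_s: 5.3
eef_pos: [0.4445, -0.3756, 0.0096]
eef_rot: [0.151, 0.508, 0.844, -0.089]
wrist_force: [-1.3, 0.9, 2.8]
opening: 0.0575
grasp_force: 40.0
```

Only the fingertips overlap the plate edge, so I'll open, go 4 mm lower and grip again.

Call:
servo_tool --commands '[[[0,0,0],[0,0,0],0.08],[[0,0,0],[0,0,0],0.08],[[0,0,0.002],[0,0,0],0.08],[[0,0,0.004],[0,0,0],0.08],[[0,0,0.005],[0,0,0],0.08]]'

```text
time_s: 5.8
eef_pos: [0.4455, -0.377, 0.0045]
eef_rot: [0.15, 0.507, 0.844, -0.089]
wrist_force: [0.3, -0.2, 0.2]
opening: 0.0799
grasp_force: 0.0
```

Call:
servo_tool --commands '[[[0,0,0],[0,0,0],0.05],[[0,0,0],[0,0,0],0.05],[[0,0,0],[0,0,0],0.05],[[0,0,0],[0,0,0],0.05],[[0,0,0],[0,0,0],0.05]]' --force 40

```text
time_s: 6.3
eef_pos: [0.4454, -0.377, 0.0048]
eef_rot: [0.151, 0.508, 0.844, -0.089]
wrist_force: [0.1, 0.3, -0.1]
opening: 0.059
grasp_force: 39.9
```

```bash
python3 - <<'E'
from h import *
p,R,s=pose(); print(p,R.as_matrix(),s["wrist_force"],s["opening"])
# grasp relation: plate pose assumed
a=2.0557; xp=np.array([np.cos(a),np.sin(a),0]);zp=np.array([0,0,1.]);yp=np.cross(zp,xp)
ctr=np.array([.4535,-.3987,0]); Rp=Ro.from_matrix(np.c_[xp,yp,zp])
Rel=R.inv()*Rp; trel=R.inv().apply(ctr-p); print("plate origin in tool",trel)
np.savez("grasp1.npz",Rm=Rel.as_matrix(),t=trel)
E
```

```text
[ 0.4454 -0.377   0.0048] [[-0.4395  0.8832  0.1635]
 [ 0.8295  0.4689 -0.3033]
 [-0.3446  0.0023 -0.9387]] [ 0.1159  0.3148 -0.058 ] 0.059000635873967956
plate origin in tool [-0.0199 -0.0031  0.0124]
```

```bash
python3 - <<'E'
from h import *
p,R,s=pose()
plan([(p+[0.01,.02,.12],R,1),([.50,-.27,.27],R*Ro.from_euler('z',-.2),1)])
E
```

```text
call 1
   [-0.006, 0.004, -0.023] [0.0, 0.0, 0.0]
   [-0.012, 0.007, -0.047] [0.0, 0.0, 0.0]
   [-0.017, 0.011, -0.07] [0.0, 0.0, 0.0]
   [-0.023, 0.015, -0.094] [0.0, 0.0, 0.0]
   [-0.029, 0.018, -0.117] [0.0, 0.0, 0.0]
call 2
   [0.0, 0.016, -0.031] [0.0, -0.0, -0.04]
   [0.001, 0.032, -0.062] [0.0, -0.0, -0.08]
   [0.001, 0.049, -0.093] [0.0, 0.0, -0.12]
   [0.002, 0.065, -0.124] [-0.0, -0.0, -0.16]
   [0.002, 0.081, -0.156] [0.0, 0.0, -0.2]
end [ 0.5001 -0.2702  0.2706] [ 0.1635 -0.3033 -0.9387]
```

Call:
servo_tool --commands '[[[-0.006,0.004,-0.023],[0,0,0],0.05],[[-0.012,0.007,-0.047],[0,0,0],0.05],[[-0.017,0.011,-0.07],[0,0,0],0.05],[[-0.023,0.015,-0.094],[0,0,0],0.05],[[-0.029,0.018,-0.117],[0,0,0],0.05]]'

```text
time_s: 6.8
eef_pos: [0.4546, -0.3563, 0.1251]
eef_rot: [0.15, 0.508, 0.844, -0.089]
wrist_force: [0.2, -0.5, -1.7]
opening: 0.0595
grasp_force: 39.9
```

Call:
servo_tool --commands '[[[0,0.02,-0.039],[0,0,0.05],0.05],[[0.001,0.04,-0.078],[0,0,0.1],0.05],[[0.001,0.06,-0.117],[0,0,0.15],0.05],[[0.002,0.081,-0.156],[0,0,0.2],0.05],[[0.002,0.081,-0.156],[0,0,0.2],0.05]]'

```text
time_s: 7.3
eef_pos: [0.5054, -0.2662, 0.2739]
eef_rot: [0.162, 0.586, 0.791, -0.072]
wrist_force: [-0.1, 0.9, -2.3]
opening: 0.0593
grasp_force: 39.9
```

```bash
python3 - <<'E'
from h import *
w=take("wrist","w4"); p,R,s=pose(); print(p,s["joint_pos"],s["time_s"],s["opening"])
def vp(x,y,a):
    u=np.array([np.cos(a),np.sin(a),0]); v=np.array([-np.sin(a),np.cos(a),0]); sl=u*.7071+[0,0,.7071]
    t=np.array([x,y,.03]); m=t+.1*sl; return np.array([m-.023*v,m+.023*v,t+.023*v,t-.023*v])
print(proj(w,vp(.553,-.125,1.628)))
E
```

```text
[ 0.5027 -0.2674  0.2715] [-0.8888  0.4352  1.5085  2.0243 -0.3687  0.7955  1.0587] 7.35 0.059248878522846535
[[ 512.3047 -154.7882]
 [ 440.9447 -184.5783]
 [ 374.6983  -34.8372]
 [ 427.0951  -17.9256]]
```

View pics/w4.png

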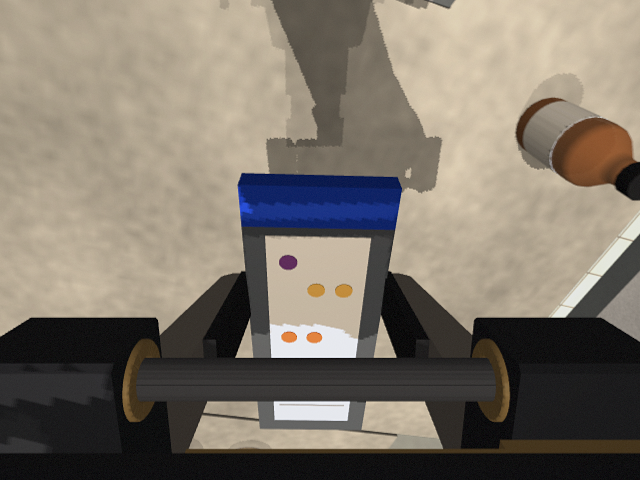

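The plate is held square, with its head edge at about (238..401,180). The viewer is outside this view, so I'll refine its pose from the start images by the cream colour and check it against the scene camera.

```bash
python3 - <<'E'
from h import *
from scipy.optimize import least_squares
def quad(c,roi):
    x,y,w,h=roi; im=cv2.resize(c["pixels"][y:y+h,x:x+w],None,fx=8,fy=8,interpolation=cv2.INTER_CUBIC); 
    hsv=cv2.cvtColor(im,cv2.COLOR_RGB2HSV); m=((im[:,:,0]>165)&(im[:,:,1]>165)&(im[:,:,0].astype(int)-im[:,:,2]>12)).astype(np.uint8)
    cs,_=cv2.findContours(m,cv2.RETR_EXTERNAL,cv2.CHAIN_APPROX_NONE); k=max(cs,key=cv2.contourArea)
    M=cv2.moments(k); hull=cv2.convexHull(k)
    q=cv2.approxPolyDP(hull,15,True)[:,0]
    return (q+.5)/8-.5+[x,y],np.array([M['m10'],M['m01']])/M['m00']/8-.5+[x,y],cv2.contourArea(k)/64
def vp(q):
    x,y,a=q;u=np.array([np.cos(a),np.sin(a),0]); v=np.array([-np.sin(a),np.cos(a),0]); sl=u*.7071+[0,0,.7071]
    t=np.array([x,y,.03]); m=t+.1*sl; return np.array([m-.023*v,m+.023*v,t+.023*v,t-.023*v])
q0=[.553,-.125,1.628]; C=[]
for n,roi in(("top0",(315,210,50,60)),("scene0",(280,225,65,75))):
    c=load(n); q,m,a=quad(c,roi); print(n,q,m,a); P=proj(c,vp(q0)); print(P, P.mean(0))
E
```

```text
top0 [[326.3125 239.4375]
 [326.4375 244.1875]] [326.2739 242.3147] 1.46875
[[326.5387 227.7382]
 [327.4423 245.12  ]
 [352.0363 246.9183]
 [351.0766 230.5519]] [339.2735 237.5821]Traceback (most recent call last):
  File "<stdin>", line 15, in <module>
  File "<stdin>", line 6, in quad
ValueError: max() iterable argument is empty
```

```bash
python3 - <<'E'
from h import *
from scipy.optimize import least_squares
def vp(q):
    x,y,a=q;u=np.array([np.cos(a),np.sin(a),0]); v=np.array([-np.sin(a),np.cos(a),0]); sl=u*.7071+[0,0,.7071]
    t=np.array([x,y,.03]); m=t+.1*sl; return np.array([m-.023*v,m+.023*v,t+.023*v,t-.023*v])
q0=np.array([.553,-.125,1.628]); S={}
for n,(x,y,w,h),seed in(("top0",(315,210,50,60),(340,238)),("scene0",(280,225,65,75),(313,262))):
    c=load(n); s=c["pixels"][seed[1]-1:seed[1]+2,seed[0]-1:seed[0]+2].reshape(-1,3).mean(0); 
    im=cv2.resize(c["pixels"][y:y+h,x:x+w],None,fx=8,fy=8,interpolation=cv2.INTER_CUBIC).astype(float)
    m=(np.abs(im-s).max(2)<22).astype(np.uint8)
    _,L=cv2.connectedComponents(m); m=(L==L[(seed[1]-y)*8+4,(seed[0]-x)*8+4]).astype(np.uint8)
    k=max(cv2.findContours(m,0,1)[0],key=cv2.contourArea); M=cv2.moments(k)
    mc=np.array([M['m10'],M['m01']])/M['m00']/8-.5+[x,y]
    b=cv2.boxPoints(cv2.minAreaRect(k))/8-.5+[x,y]
    P=proj(c,vp(q0)); print(n,s,"area",M['m00']/64,"pred",cv2.contourArea(P.astype(np.float32)),"cent",mc,P.mean(0));print(np.c_[b,P])
    S[n]=(c,mc)
E
```

```text
top0 [155.4444 158.7778 128.8889] area 454.7421875 pred 412.3792057586834 cent [339.1199 237.343 ] [339.2735 237.5821]
[[323.8955 246.5211 326.5387 227.7382]
 [325.107  227.4393 327.4423 245.12  ]
 [355.4095 229.3633 352.0363 246.9183]
 [354.1979 248.4451 351.0766 230.5519]]
scene0 [157.6667 162.     135.2222] area 648.0625 pred 677.7572491159663 cent [311.0097 261.8373] [310.144  261.3999]
[[295.877  277.9204 324.8961 246.906 ]
 [310.1511 240.1132 308.7135 239.6313]
 [326.0283 246.1076 295.6036 275.7658]
 [311.7541 283.9148 311.3627 283.2963]]
```

```bash
cat >> h.py <<'E'
def frame(x,z): x=nrm(x); z=nrm(z); return Ro.from_matrix(np.c_[x,np.cross(z,x),z])
va=1.635; vu=np.array([np.cos(va),np.sin(va),0]); VS=vu*.70711+[0,0,.70711]; VN=-vu*.70711+[0,0,.70711]; TOE=np.array([.553,-.125,.03])
RV=frame(VS,VN)
E
python3 - <<'E'
from h import *
p,R,s=pose(); print(p)
g=np.load("grasp1.npz"); e=np.radians(20.16)
# tool axes in plate frame: y=-yp, z=-sin e xp - cos e zp
Rt=toolR([0,-1,0],[-np.sin(e),0,-np.cos(e)]); Rel=Rt.inv(); t=np.array([-.0199,0,.0124])
def tool_for(o): RR=RV*Rel.inv(); return o-RR.apply(t),RR
o=TOE+.083*VS
pa,RR=tool_for(o+.09*VN); pb,_=tool_for(o+.015*VN); pc,_=tool_for(TOE+.081*VS)
print("rot deg",np.degrees((R.inv()*RR).magnitude()),RR.as_matrix())
plan([(pa,RR,2),(pb,RR,1)]); print(pa,pb,pc)
E
```

```text
[ 0.5027 -0.2674  0.2715]
rot deg 46.368054040894854 [[-0.0582  0.9979 -0.027 ]
 [ 0.9056  0.0642  0.4192]
 [ 0.4201 -0.     -0.9075]]
call 1
   [0.016, 0.009, 0.006] [0.006, 0.077, 0.025]
   [0.031, 0.017, 0.011] [0.013, 0.153, 0.05]
   [0.047, 0.026, 0.017] [0.019, 0.23, 0.075]
   [0.063, 0.034, 0.022] [0.025, 0.307, 0.101]
   [0.078, 0.043, 0.028] [0.031, 0.383, 0.126]
call 2
   [0.014, 0.007, 0.011] [0.007, 0.077, 0.025]
   [0.027, 0.014, 0.022] [0.013, 0.154, 0.05]
   [0.04, 0.021, 0.033] [0.019, 0.23, 0.075]
   [0.054, 0.028, 0.044] [0.026, 0.307, 0.1]
   [0.067, 0.034, 0.055] [0.032, 0.384, 0.126]
call 3
   [0.005, 0.0, 0.014] [-0.0, -0.0, -0.0]
   [0.01, 0.0, 0.028] [-0.0, -0.0, -0.0]
   [0.016, 0.0, 0.043] [-0.0, -0.0, -0.0]
   [0.021, 0.0, 0.057] [-0.0, -0.0, -0.0]
   [0.026, 0.0, 0.071] [-0.0, -0.0, -0.0]
end [ 0.5486 -0.0642  0.1188] [-0.0271  0.4196 -0.9073]
[ 0.5525 -0.1171  0.1719] [ 0.5491 -0.0642  0.1189] [ 0.5485 -0.055   0.1069]
```

Call:
servo_tool --commands '[[[0.016,0.009,0.006],[0.006,0.077,0.025],0.05],[[0.031,0.017,0.011],[0.013,0.153,0.05],0.05],[[0.047,0.026,0.017],[0.019,0.23,0.075],0.05],[[0.063,0.034,0.022],[0.025,0.307,0.101],0.05],[[0.078,0.043,0.028],[0.031,0.383,0.126],0.05]]'

```text
time_s: 7.85
eef_pos: [0.5242, -0.1957, 0.2194]
eef_rot: [-0.001, 0.644, 0.764, 0.039]
wrist_force: [-0.3, -1.1, -1.8]
opening: 0.059
grasp_force: 39.9
```

Call:
servo_tool --commands '[[[0.014,0.007,0.011],[0.007,0.077,0.025],0.05],[[0.027,0.014,0.022],[0.013,0.154,0.05],0.05],[[0.04,0.021,0.033],[0.019,0.23,0.075],0.05],[[0.054,0.028,0.044],[0.026,0.307,0.1],0.05],[[0.067,0.034,0.055],[0.032,0.384,0.126],0.05]]'

```text
time_s: 8.35
eef_pos: [0.5493, -0.1214, 0.1697]
eef_rot: [-0.159, 0.672, 0.708, 0.148]
wrist_force: [-0.3, -0.5, -1.4]
opening: 0.0592
grasp_force: 39.9
```

```bash
python3 - <<'E'
from h import *
take("wrist","w5a"); w=take("wrist","w5"); p,R,s=pose(); print(p,R.as_matrix(),s["joint_pos"],s["time_s"],s["opening"])
e=np.radians(20.16); Rt=toolR([0,-1,0],[-np.sin(e),0,-np.cos(e)]); t=np.array([-.0199,0,.0124]); RR=RV*Rt
pb=TOE+.083*VS+.015*VN-RR.apply(t)
plan([(pb,RR,1)])
print(proj(w,[TOE-.023*RV.apply([0,1,0]),TOE+.023*RV.apply([0,1,0]),TOE+.1*VS]))
E
```

```text
[ 0.5483 -0.1217  0.168 ] [[-0.0457  0.9985 -0.0291]
 [ 0.9049  0.0537  0.4223]
 [ 0.4232 -0.0071 -0.906 ]] [-0.2761  0.6636  0.9404  1.7988 -0.8684  1.3866  1.0576] 8.45 0.05919792665415495
call 1
   [0.006, 0.001, 0.014] [-0.0, -0.001, -0.002]
   [0.012, 0.002, 0.028] [-0.001, -0.001, -0.005]
   [0.019, 0.003, 0.041] [-0.001, -0.002, -0.007]
   [0.025, 0.003, 0.055] [-0.002, -0.003, -0.01]
   [0.031, 0.004, 0.069] [-0.002, -0.003, -0.012]
end [ 0.5489 -0.0643  0.1186] [-0.027   0.4197 -0.9073]
[[351.2799 310.4549]
 [293.2134 311.1815]
 [321.5106 198.7534]]
```

View pics/w5.png

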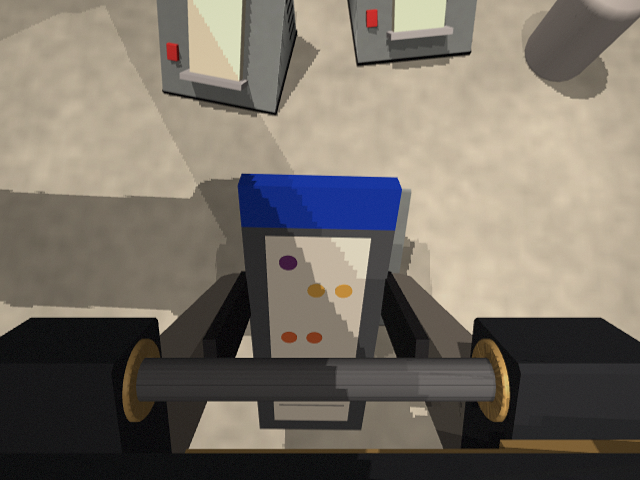

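The plate covers the window, and the viewer's top right corner shows at about (410,190). I'll check the predicted corner against that.

```bash
python3 - <<'E'
from h import *
w=load("w5"); v=RV.apply([0,1,0]); b=TOE+.0778*vu; b[2]=.0936
print(proj(w,[b-.055*v,b+.055*v]))
E
```

```text
[[402.8993 190.6242]
 [239.8248 192.91  ]]
```

```bash
python3 - <<'E'
from h import *
w=load("w5"); g=w["pixels"].astype(int).sum(2)//3
for r in (186,190,194,200,210,220): print(r,g[r,396:424].tolist())
E
```

```text
186 [81, 76, 78, 75, 86, 181, 189, 188, 189, 188, 188, 189, 188, 188, 188, 188, 187, 189, 186, 186, 185, 186, 184, 186, 186, 186, 185, 187]
190 [72, 73, 72, 73, 73, 79, 141, 141, 141, 142, 144, 144, 144, 146, 149, 176, 189, 189, 191, 191, 192, 192, 192, 192, 192, 192, 193, 191]
194 [76, 76, 76, 74, 73, 109, 122, 121, 120, 121, 120, 122, 122, 121, 121, 180, 190, 192, 191, 191, 194, 194, 195, 196, 195, 194, 196, 195]
200 [77, 75, 72, 73, 114, 123, 123, 121, 122, 121, 123, 122, 119, 119, 170, 188, 190, 188, 189, 189, 190, 191, 189, 193, 192, 194, 195, 194]
210 [73, 71, 100, 123, 121, 121, 119, 118, 118, 118, 118, 117, 131, 181, 182, 184, 184, 185, 186, 187, 187, 188, 189, 188, 189, 191, 190, 191]
220 [77, 120, 117, 118, 119, 118, 119, 118, 118, 121, 117, 170, 190, 190, 190, 192, 189, 191, 193, 192, 191, 193, 194, 194, 191, 190, 191, 190]
```

```bash
sed -i 's/va=1.635/va=1.628/; s/TOE=np.array(\[.553/TOE=np.array([.556/' h.py; python3 - <<'E'
from h import *
e=np.radians(20.16); Rt=toolR([0,-1,0],[-np.sin(e),0,-np.cos(e)]); t=np.array([-.0199,0,.0124]); RR=RV*Rt
f=lambda x,n:TOE+x*VS+n*VN-RR.apply(t)
plan([(f(.083,.02),RR,1),(f(.081,.003),RR,1)])
E
```

```text
call 1
   [0.006, 0.002, 0.013] [-0.001, -0.001, -0.001]
   [0.012, 0.003, 0.026] [-0.002, -0.001, -0.002]
   [0.018, 0.005, 0.038] [-0.003, -0.002, -0.004]
   [0.024, 0.006, 0.051] [-0.004, -0.003, -0.005]
   [0.029, 0.008, 0.064] [-0.005, -0.003, -0.006]
call 2
   [0.001, -0.0, 0.003] [0.0, -0.0, -0.0]
   [0.002, -0.0, 0.007] [0.0, -0.0, -0.0]
   [0.003, -0.0, 0.01] [0.0, -0.0, -0.0]
   [0.004, -0.0, 0.013] [0.0, -0.0, -0.0]
   [0.004, -0.0, 0.017] [0.0, -0.0, -0.0]
end [ 0.5525 -0.0573  0.1085] [-0.024   0.4198 -0.9073]
```

Call:
servo_tool --commands '[[[0.006,0.002,0.013],[-0.001,-0.001,-0.001],0.05],[[0.012,0.003,0.026],[-0.002,-0.001,-0.002],0.05],[[0.018,0.005,0.038],[-0.003,-0.002,-0.004],0.05],[[0.024,0.006,0.051],[-0.004,-0.003,-0.005],0.05],[[0.029,0.008,0.064],[-0.005,-0.003,-0.006],0.05]]'

```text
time_s: 8.95
eef_pos: [0.5552, -0.065, 0.1249]
eef_rot: [-0.154, 0.668, 0.712, 0.149]
wrist_force: [-0.5, 0.1, -1.0]
opening: 0.0591
grasp_force: 39.9
```

Call:
servo_tool --commands '[[[0.001,0,0.004],[0,0,0],0.05],[[0.002,0,0.008],[0,0,0],0.05],[[0.003,0,0.012],[0,0,0],0.05],[[0.004,0,0.016],[0,0,0],0.05],[[0.004,0,0.017],[0,0,0],0.05]]'

```text
time_s: 9.45
eef_pos: [0.5545, -0.0561, 0.1114]
eef_rot: [-0.154, 0.669, 0.712, 0.149]
wrist_force: [0.1, -0.6, -1.5]
opening: 0.0595
grasp_force: 39.9
```

```bash
python3 - <<'E'
from h import *
p,R,s=pose(); print(p,s["wrist_force"],s["opening"])
e=np.radians(20.16); Rt=toolR([0,-1,0],[-np.sin(e),0,-np.cos(e)]); t=np.array([-.0199,0,.0124])
o=p+R.apply(t); d=o-TOE; print("plate origin in toe frame",d@VS,d@RV.apply([0,1,0]),d@VN)
E
```

```text
[ 0.5545 -0.0561  0.1114] [ 0.1124 -0.5831 -1.4527] 0.05947960100078629
plate origin in toe frame 0.08329206060462559 -0.0025891249968057017 0.004147220528530463
```

Call:
servo_tool --commands '[[[0,0,0.001],[0,0,0],0.05],[[0,0,0.002],[0,0,0],0.05],[[0,0,0.003],[0,0,0],0.05],[[0,0,0.004],[0,0,0],0.05],[[0,0,0.004],[0,0,0],0.05]]'

```text
time_s: 9.95
eef_pos: [0.5547, -0.0549, 0.1083]
eef_rot: [-0.154, 0.669, 0.712, 0.149]
wrist_force: [-0.0, -1.3, 0.1]
opening: 0.0593
grasp_force: 39.9
```

Call:
servo_tool --commands '[[[0,0,0],[0,0,0],0.065],[[0,0,0],[0,0,0],0.07],[[0,0,0],[0,0,0],0.08],[[0,0,0],[0,0,0],0.0915],[[0,0,0],[0,0,0],0.0915]]'

```text
time_s: 10.45
eef_pos: [0.5545, -0.0544, 0.108]
eef_rot: [-0.154, 0.669, 0.712, 0.149]
wrist_force: [0.4, 0.5, -0.3]
opening: 0.0908
grasp_force: 0.0
```

Call:
servo_tool --commands '[[[-0.005,0,-0.012],[0,0,0],0.0915],[[-0.014,0,-0.04],[0,0,0],0.0915],[[-0.025,0,-0.07],[0,0,0],0.0915],[[-0.035,0,-0.1],[0,0,0],0.0915],[[-0.045,0,-0.13],[0,0,0],0.0915]]'

```text
time_s: 10.95
eef_pos: [0.5596, -0.1514, 0.2089]
eef_rot: [-0.154, 0.669, 0.711, 0.149]
wrist_force: [0.2, -0.6, -0.2]
opening: 0.0915
grasp_force: 0.0
```

```bash
python3 - <<'E'
from h import *
take("wrist","w6a");w=take("wrist","w6"); p,R,s=pose(); print(p,R.as_matrix(),s["joint_pos"],s["time_s"],s["opening"])
v=RV.apply([0,1,0])
print(proj(w,[TOE+x*VS+y*v+.01*VN for x in(.16,0) for y in (-.03,.03)]))
E
```

```text
[ 0.5606 -0.1549  0.2108] [[-0.0547  0.9984 -0.0136]
 [ 0.9086  0.0554  0.414 ]
 [ 0.4141  0.0102 -0.9102]] [-0.2387  0.6439  0.9692  1.7155 -0.8336  1.4598  1.0445] 11.05 0.09168836304010139
[[354.378   91.8597]
 [265.342   91.5382]
 [343.5572 274.8532]
 [276.9842 274.948 ]]
```

View pics/w6.png

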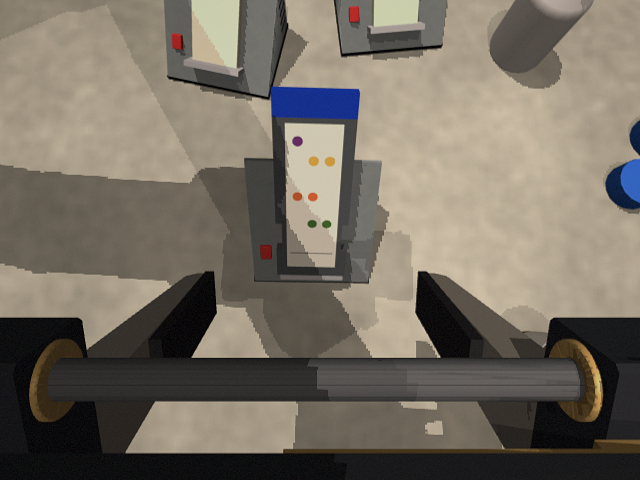

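The plate lies on the right-hand viewer, spots up with the blue end at the top (272..359,90). Its foot is at the ledge, around (282..346,272). I'll measure the edges precisely for the second grasp.

```bash
python3 - <<'E'
from h import *
w=load("w6"); I=w["pixels"].astype(int)
for r in (100,108): print(r,[tuple(I[r,c]) for c in (268,270,271,272,273,274,275,354,355,356,357,358,359,360,361)])
for r in (180,262): g=I[r].sum(1)//3; print(r,"L",g[268:292].tolist(),"R",g[336:364].tolist())
for c in (290,330): g=I[:,c].sum(1)//3; print(c,"top",g[82:96].tolist(),"bot",g[256:286].tolist())
E
```

```text
100 [(np.int64(142), np.int64(132), np.int64(115)), (np.int64(141), np.int64(132), np.int64(115)), (np.int64(44), np.int64(59), np.int64(139)), (np.int64(18), np.int64(45), np.int64(139)), (np.int64(19), np.int64(46), np.int64(140)), (np.int64(21), np.int64(47), np.int64(140)), (np.int64(23), np.int64(49), np.int64(141)), (np.int64(19), np.int64(45), np.int64(139)), (np.int64(18), np.int64(46), np.int64(139)), (np.int64(21), np.int64(47), np.int64(140)), (np.int64(20), np.int64(47), np.int64(141)), (np.int64(4), np.int64(36), np.int64(138)), (np.int64(114), np.int64(116), np.int64(139)), (np.int64(176), np.int64(162), np.int64(140)), (np.int64(176), np.int64(163), np.int64(141))]
108 [(np.int64(182), np.int64(169), np.int64(148)), (np.int64(187), np.int64(172), np.int64(144)), (np.int64(86), np.int64(95), np.int64(139)), (np.int64(22), np.int64(47), np.int64(141)), (np.int64(24), np.int64(49), np.int64(142)), (np.int64(24), np.int64(49), np.int64(142)), (np.int64(19), np.int64(46), np.int64(139)), (np.int64(18), np.int64(47), np.int64(140)), (np.int64(20), np.int64(47), np.int64(141)
[... 460 characters left out ...]
74, 82, 81, 81, 83, 81, 81, 80, 79, 109, 113, 112]
262 L [62, 63, 63, 64, 67, 65, 64, 64, 61, 38, 37, 38, 38, 37, 37, 38, 38, 39, 34, 107, 117, 114, 112, 113] R [56, 56, 56, 56, 55, 59, 58, 58, 57, 60, 65, 63, 63, 65, 60, 95, 96, 95, 93, 105, 102, 111, 113, 112, 111, 113, 113, 111]
290 top [168, 169, 169, 171, 157, 93, 69, 73, 71, 70, 68, 69, 70, 68] bot [114, 114, 113, 114, 112, 113, 112, 114, 114, 109, 78, 36, 38, 36, 37, 39, 39, 37, 52, 86, 93, 91, 92, 84, 58, 43, 66, 84, 85, 85]
330 top [158, 157, 158, 158, 159, 151, 102, 68, 72, 71, 70, 68, 71, 70] bot [169, 168, 168, 168, 168, 167, 168, 168, 166, 168, 160, 110, 53, 55, 56, 57, 56, 59, 54, 80, 127, 137, 137, 128, 90, 50, 49, 88, 91, 88]
```

```bash
cat >> h.py <<'E'
pa_=1.613; pu=np.array([np.cos(pa_),np.sin(pa_),0]); PX=pu*.70711+[0,0,.70711]; PZ=-pu*.70711+[0,0,.70711]; PY=np.cross(PZ,PX)
FOOT=TOE-.0013*PY
th=np.radians(15); TZ=-np.cos(th)*PX-np.sin(th)*PZ; RG2=toolR(-PY,TZ)
TCP2=FOOT+.14*PX+.005*PZ+.019*TZ
E
python3 - <<'E'
from h import *
p,R,s=pose(); h=(R.inv()*RG2).as_rotvec(); print("rot",np.degrees(h)); Rm=R*Ro.from_rotvec(h*.4)
print(TCP2,TZ)
plan([([.557,-.07,.29],Rm,1),(TCP2-.09*TZ,RG2,2)])
E
```

```text
rot [  0.6472 -54.467    0.7582]
[ 0.5537 -0.0391  0.1161] [ 0.0211 -0.4996 -0.866 ]
call 1
   [0.022, 0.0, -0.007] [0.001, -0.076, 0.001]
   [0.044, 0.001, -0.015] [0.002, -0.152, 0.002]
   [0.066, 0.001, -0.022] [0.003, -0.228, 0.003]
   [0.088, 0.002, -0.03] [0.004, -0.304, 0.004]
   [0.11, 0.002, -0.037] [0.005, -0.38, 0.005]
call 2
   [0.007, -0.0, 0.01] [0.001, -0.057, 0.001]
   [0.014, -0.0, 0.02] [0.001, -0.114, 0.002]
   [0.021, -0.001, 0.03] [0.002, -0.171, 0.003]
   [0.029, -0.001, 0.04] [0.003, -0.228, 0.003]
   [0.036, -0.001, 0.05] [0.003, -0.285, 0.004]
call 3
   [0.009, -0.0, 0.007] [0.001, -0.057, 0.001]
   [0.019, -0.0, 0.015] [0.002, -0.114, 0.002]
   [0.029, -0.0, 0.022] [0.002, -0.171, 0.003]
   [0.038, -0.001, 0.03] [0.003, -0.229, 0.004]
   [0.048, -0.001, 0.037] [0.004, -0.286, 0.004]
end [0.5516 0.0059 0.1945] [ 0.0207 -0.4999 -0.8658]
```

Call:
servo_tool --commands '[[[0.022,0,-0.007],[0.001,-0.076,0.001],0.0915],[[0.044,0.001,-0.015],[0.002,-0.152,0.002],0.0915],[[0.066,0.001,-0.022],[0.003,-0.228,0.003],0.0915],[[0.088,0.002,-0.03],[0.004,-0.304,0.004],0.0915],[[0.11,0.002,-0.037],[0.005,-0.38,0.005],0.0915]]'

```text
time_s: 11.55
eef_pos: [0.5559, -0.064, 0.2872]
eef_rot: [-0.018, 0.686, 0.727, 0.017]
wrist_force: [0.2, 0.6, -0.1]
opening: 0.0914
grasp_force: 0.0
```

Call:
servo_tool --commands '[[[0.007,0,0.01],[0.001,-0.057,0.001],0.0915],[[0.014,0,0.02],[0.001,-0.114,0.002],0.0915],[[0.021,-0.001,0.03],[0.002,-0.171,0.003],0.0915],[[0.029,-0.001,0.04],[0.003,-0.228,0.003],0.0915],[[0.036,-0.001,0.05],[0.003,-0.285,0.004],0.0915]]'

```text
time_s: 12.05
eef_pos: [0.5525, -0.0256, 0.2379]
eef_rot: [0.083, 0.683, 0.721, -0.082]
wrist_force: [-0.4, -0.7, 0.5]
opening: 0.0913
grasp_force: 0.0
```

Call:
servo_tool --commands '[[[0.009,0,0.007],[0.001,-0.057,0.001],0.0915],[[0.019,0,0.015],[0.002,-0.114,0.002],0.0915],[[0.029,0,0.022],[0.002,-0.171,0.003],0.0915],[[0.038,-0.001,0.03],[0.003,-0.229,0.004],0.0915],[[0.048,-0.001,0.037],[0.004,-0.286,0.004],0.0915]]'

```text
time_s: 12.55
eef_pos: [0.5491, 0.012, 0.1906]
eef_rot: [0.184, 0.666, 0.7, -0.18]
wrist_force: [0.1, -0.5, 0.2]
opening: 0.0915
grasp_force: 0.0
```

```bash
python3 - <<'E'
from h import *
w=take("wrist","w7"); p,R,s=pose(); print(p,R.as_matrix(),s["joint_pos"],s["time_s"])
plan([(TCP2-.02*TZ,RG2,1),(TCP2,RG2,1)])
E
```

```text
[0.5487 0.0158 0.1877] [[-0.0521  0.9985  0.0172]
 [ 0.8643  0.0537 -0.5001]
 [-0.5003 -0.0112 -0.8658]] [-1.2673  0.8545  1.3487  1.9121 -0.3601  1.0085  0.2252] 12.6
call 1
   [-0.002, 0.001, 0.014] [-0.001, 0.0, 0.003]
   [-0.005, 0.001, 0.028] [-0.002, 0.0, 0.006]
   [-0.007, 0.002, 0.042] [-0.002, 0.0, 0.009]
   [-0.009, 0.002, 0.056] [-0.003, 0.0, 0.012]
   [-0.012, 0.003, 0.07] [-0.004, 0.0, 0.016]
call 2
   [0.0, -0.0, 0.004] [0.0, 0.0, -0.0]
   [0.0, -0.0, 0.008] [0.0, 0.0, -0.0]
   [0.0, -0.0, 0.012] [0.0, 0.0, -0.0]
   [0.0, -0.0, 0.016] [0.0, 0.0, -0.0]
   [0.0, -0.0, 0.02] [0.0, 0.0, -0.0]
end [ 0.5539 -0.0394  0.1157] [ 0.0212 -0.4999 -0.8658]
```

Call:
servo_tool --commands '[[[0,0,0],[0,0,0],0.0915],[[0,0,0],[0,0,0],0.0915],[[0,0,0],[0,0,0],0.0915],[[0,0,0],[0,0,0],0.0915],[[0,0,0],[0,0,0],0.0915]]'

```text
time_s: 13.1
eef_pos: [0.5499, 0.0106, 0.1922]
eef_rot: [0.183, 0.667, 0.7, -0.179]
wrist_force: [-1.2, 0.4, -1.0]
opening: 0.0917
grasp_force: 0.0
```

```bash
python3 - <<'E'
from h import *
w=take("wrist","w7"); p,R,s=pose(); print(p,s["joint_pos"],s["time_s"])
q=plan([(TCP2-.03*TZ,RG2,1)])
I=w["pixels"].astype(int); blue=((I[:,:,2]>I[:,:,0]+60)).astype(np.uint8); blue[:, :150]=0; blue[:,490:]=0
k=max(cv2.findContours(blue,0,1)[0],key=cv2.contourArea); print(cv2.boxPoints(cv2.minAreaRect(k)),cv2.contourArea(k))
print("pred head corners (top face, rail end)",proj(w,[FOOT+x*PX+y*PY+z*PZ for x in(.16,.142) for y in(-.03,.03) for z in (.01,)]))
print(" underside head",proj(w,[FOOT+.16*PX+y*PY for y in (-.03,.03)]))
E
```

```text
[0.5499 0.0107 0.1921] [-1.2608  0.8452  1.3553  1.9115 -0.3587  1.0087  0.2282] 13.15
call 1
   [-0.001, 0.0, 0.012] [-0.0, -0.001, 0.001]
   [-0.002, 0.001, 0.024] [-0.001, -0.002, 0.003]
   [-0.003, 0.001, 0.036] [-0.001, -0.003, 0.004]
   [-0.004, 0.001, 0.049] [-0.002, -0.004, 0.005]
   [-0.006, 0.002, 0.061] [-0.002, -0.006, 0.006]
end [ 0.5533 -0.0246  0.1421] [ 0.0208 -0.4999 -0.8658]
[[267.853  267.9986]
 [268.0212 250.8336]
 [370.1683 251.835 ]
 [370.     269.    ]] 1636.5
pred head corners (top face, rail end) [[370.1114 267.3688]
 [267.6782 266.7464]
 [366.2381 265.9833]
 [271.1316 265.4057]]
 underside head [[370.1567 250.2868]
 [267.8313 249.6699]]
```

The blue head end appears within about 1 px of the prediction, so I'll advance and grasp.

Call:
servo_tool --commands '[[[-0.001,0,0.012],[0,-0.001,0.001],0.0915],[[-0.002,0.001,0.024],[-0.001,-0.002,0.003],0.0915],[[-0.003,0.001,0.036],[-0.001,-0.003,0.004],0.0915],[[-0.004,0.001,0.049],[-0.002,-0.004,0.005],0.0915],[[-0.006,0.002,0.061],[-0.002,-0.006,0.006],0.0915]]'

```text
time_s: 13.65
eef_pos: [0.5528, -0.0251, 0.1405]
eef_rot: [0.187, 0.668, 0.697, -0.18]
wrist_force: [-0.2, -0.2, -0.4]
opening: 0.0915
grasp_force: 0.0
```

Call:
servo_tool --commands '[[[0,0,0.008],[0,0,0],0.0915],[[0,0,0.016],[0,0,0],0.0915],[[0,0,0.023],[0,0,0],0.0915],[[0,0,0.03],[0,0,0],0.0915],[[0,0,0.03],[0,0,0],0.0915]]'

```text
time_s: 14.15
eef_pos: [0.5534, -0.0397, 0.1152]
eef_rot: [0.187, 0.668, 0.697, -0.18]
wrist_force: [-0.6, -0.6, 0.4]
opening: 0.0916
grasp_force: 0.0
```

```bash
python3 - <<'E'
from h import *
p,R,s=pose(); print(p,s["joint_pos"],s["wrist_force"]); plan([(TCP2,RG2,1)])
E
```

```text
[ 0.5534 -0.0397  0.1152] [-1.126   0.9097  1.2331  1.978  -0.4339  0.8282  0.2827] [-0.5571 -0.5664  0.4499]
call 1
   [0.0, 0.0, -0.0] [-0.0, 0.0, 0.0]
   [0.0, 0.0, -0.0] [-0.001, 0.001, 0.001]
   [0.0, 0.0, -0.001] [-0.001, 0.001, 0.001]
   [0.0, 0.0, -0.001] [-0.001, 0.001, 0.001]
   [0.0, 0.0, -0.001] [-0.001, 0.002, 0.001]
end [ 0.5534 -0.0392  0.1161] [ 0.0206 -0.4994 -0.8661]
```

Call:
servo_tool --commands '[[[0,0,0],[0,0,0],0.05],[[0,0,0],[0,0,0],0.05],[[0,0,0],[0,0,0],0.05],[[0,0,0],[0,0,0],0.05],[[0,0,0],[0,0,0],0.05]]' --force 58

```text
time_s: 14.65
eef_pos: [0.554, -0.039, 0.1159]
eef_rot: [0.187, 0.668, 0.698, -0.18]
wrist_force: [-0.6, 0.1, 1.5]
opening: 0.0595
grasp_force: 57.9
```

```bash
cat >> h.py <<'E'
ra=-.102; RX=np.array([np.cos(ra),np.sin(ra),0]); RY=np.array([-np.sin(ra),np.cos(ra),0]); S=np.array([.438,.3678,0]); Z=np.array([0,0,1.])
TZ3=-np.cos(th)*Z-np.sin(th)*RX; R3=toolR(RY,TZ3)
def tcp3(zf,dx=0,dy=0): return S+dx*RX+dy*RY+(zf+.14)*Z+.019*TZ3
E
python3 - <<'E'
from h import *
p,R,s=pose(); print(p,s["opening"],s["grasp_force"],s["wrist_force"])
print("rot",np.degrees((R.inv()*R3).as_rotvec()))
plan([(p+.06*PZ+[0,0,.10],R,1),(tcp3(.22,.04,-.12),R3,4),(tcp3(.17),R3,1)])
E
```

```text
[ 0.554  -0.039   0.1159] 0.05949389360597109 57.87103369832039 [-0.6157  0.1231  1.5485]
rot [-10.9961  37.0073 -82.7474]
call 1
   [-0.022, -0.0, -0.02] [0.0, 0.0, 0.0]
   [-0.043, -0.0, -0.041] [0.0, 0.0, 0.0]
   [-0.065, -0.0, -0.061] [0.0, 0.0, 0.0]
   [-0.086, -0.0, -0.082] [0.0, 0.0, 0.0]
   [-0.108, -0.0, -0.102] [0.0, 0.0, 0.0]
call 2
   [0.012, -0.004, -0.012] [-0.01, 0.032, -0.072]
   [0.024, -0.008, -0.024] [-0.019, 0.065, -0.144]
   [0.037, -0.012, -0.036] [-0.029, 0.097, -0.217]
   [0.049, -0.016, -0.047] [-0.038, 0.129, -0.289]
   [0.061, -0.02, -0.059] [-0.048, 0.161, -0.361]
call 3
   [0.015, 0.001, -0.01] [-0.01, 0.033, -0.072]
   [0.029, 0.002, -0.02] [-0.019, 0.065, -0.144]
   [0.043, 0.004, -0.03] [-0.029, 0.097, -0.217]
   [0.058, 0.005, -0.039] [-0.039, 0.13, -0.289]
   [0.072, 0.007, -0.049] [-0.048, 0.162, -0.361]
call 4
   [0.015, 0.007, -0.007] [-0.01, 0.032, -0.072]
   [0.029, 0.014, -0.015] [-0.019, 0.064, -0.145]
   [0.043, 0.021, -0.022] [-0.029, 0.097, -0.217]
   [0.058, 0.028, -0.029] [-0.038, 0.129, -0.289]
   [0.072, 0.035, -0.036] [-0.048, 0.161, -0.361]
call 5
   [0.012, 0.012, -0.005] [-0.01, 0.033, -0.072]
   [0.024, 0.024, -0.009] [-0.019, 0.065, -0.145]
   [0.035, 0.036, -0.014] [-0.029, 0.097, -0.217]
   [0.047, 0.048, -0.019] [-0.039, 0.13, -0.289]
   [0.059, 0.06, -0.023] [-0.048, 0.162, -0.361]
call 6
   [0.005, 0.024, 0.012] [-0.0, -0.0, -0.0]
   [0.01, 0.048, 0.023] [-0.0, -0.0, -0.0]
   [0.015, 0.072, 0.035] [-0.0, -0.0, -0.0]
   [0.021, 0.096, 0.047] [-0.0, -0.0, -0.0]
   [0.026, 0.12, 0.058] [-0.0, -0.0, -0.0]
end [0.4329 0.3681 0.2922] [-0.2577  0.0263 -0.9659]
```

Call:
servo_tool --commands '[[[-0.022,0,-0.02],[0,0,0],0.05],[[-0.043,0,-0.041],[0,0,0],0.05],[[-0.065,0,-0.061],[0,0,0],0.05],[[-0.086,0,-0.082],[0,0,0],0.05],[[-0.108,0,-0.102],[0,0,0],0.05]]'

```text
time_s: 15.15
eef_pos: [0.5554, -0.0814, 0.2589]
eef_rot: [0.187, 0.668, 0.698, -0.18]
wrist_force: [0.4, 0.1, -1.4]
opening: 0.0595
grasp_force: 57.9
```

Call:
servo_tool --commands '[[[0.012,-0.004,-0.012],[-0.01,0.032,-0.072],0.05],[[0.024,-0.008,-0.024],[-0.019,0.065,-0.144],0.05],[[0.037,-0.012,-0.036],[-0.029,0.097,-0.217],0.05],[[0.049,-0.016,-0.047],[-0.038,0.129,-0.289],0.05],[[0.061,-0.02,-0.059],[-0.048,0.161,-0.361],0.05]]'

```text
time_s: 15.65
eef_pos: [0.5315, 0.0007, 0.2784]
eef_rot: [0.11, 0.538, 0.824, -0.139]
wrist_force: [-0.3, 0.1, -2.3]
opening: 0.0597
grasp_force: 57.9
```

Call:
servo_tool --commands '[[[0.015,0.001,-0.01],[-0.01,0.033,-0.072],0.05],[[0.029,0.002,-0.02],[-0.019,0.065,-0.144],0.05],[[0.043,0.004,-0.03],[-0.029,0.097,-0.217],0.05],[[0.058,0.005,-0.039],[-0.039,0.13,-0.289],0.05],[[0.072,0.007,-0.049],[-0.048,0.162,-0.361],0.05]]'

```text
time_s: 16.15
eef_pos: [0.508, 0.0821, 0.2996]
eef_rot: [0.029, 0.389, 0.916, -0.093]
wrist_force: [-0.7, -0.5, -1.8]
opening: 0.0597
grasp_force: 57.9
```

```bash
python3 - <<'E'
from h import *
p,R,s=pose(); print(p,s["joint_pos"],s["opening"],s["wrist_force"])
print("rot",np.degrees((R.inv()*R3).as_rotvec()))
E
```

```text
[0.508  0.0821 0.2996] [-1.3453  0.3944  1.3033  1.847  -0.1977  1.2228  0.7823] 0.05966388118640021 [-0.7338 -0.5454 -1.7642]
rot [ -5.4717  18.3439 -41.2379]
```

Tracking is good, so I'll continue.

Call:
servo_tool --commands '[[[0.015,0.007,-0.007],[-0.01,0.032,-0.072],0.05],[[0.029,0.014,-0.015],[-0.019,0.064,-0.145],0.05],[[0.043,0.021,-0.022],[-0.029,0.097,-0.217],0.05],[[0.058,0.028,-0.029],[-0.038,0.129,-0.289],0.05],[[0.072,0.035,-0.036],[-0.048,0.161,-0.361],0.05]]'

```text
time_s: 16.65
eef_pos: [0.4841, 0.1638, 0.3205]
eef_rot: [-0.052, 0.223, 0.972, -0.044]
wrist_force: [-0.0, -0.0, -1.5]
opening: 0.0597
grasp_force: 57.9
```

Call:
servo_tool --commands '[[[0.012,0.012,-0.005],[-0.01,0.033,-0.072],0.05],[[0.024,0.024,-0.009],[-0.019,0.065,-0.145],0.05],[[0.035,0.036,-0.014],[-0.029,0.097,-0.217],0.05],[[0.047,0.048,-0.019],[-0.039,0.13,-0.289],0.05],[[0.059,0.06,-0.023],[-0.048,0.162,-0.361],0.05]]'

```text
time_s: 17.15
eef_pos: [0.4604, 0.2447, 0.3414]
eef_rot: [-0.131, 0.05, 0.99, 0.007]
wrist_force: [-1.0, -0.1, -1.9]
opening: 0.0594
grasp_force: 57.9
```

Call:
servo_tool --commands '[[[0,0,0],[0,0,0],0.05],[[0,0,0],[0,0,0],0.05],[[0,0,0],[0,0,0],0.05],[[0,0,0],[0,0,0],0.05],[[0,0,0],[0,0,0],0.05]]'

```text
time_s: 17.65
eef_pos: [0.4606, 0.2441, 0.3414]
eef_rot: [-0.131, 0.051, 0.99, 0.007]
wrist_force: [-0.1, 0.6, -1.8]
opening: 0.0597
grasp_force: 57.9
```

```bash
python3 - <<'E'
from h import *
w=take("wrist","w8"); p,R,s=pose(); print(p,s["joint_pos"],s["opening"],s["wrist_force"])
print("rot",np.degrees((R.inv()*R3).as_rotvec()))
plan([(tcp3(.17),R3,1)])
# check plate in hand: head end face in the wrist image vs before
for n in("w8",):
    I=load(n)["pixels"].astype(int); b=(I[:,:,2]>I[:,:,0]+50).astype(np.uint8); b[:,:150]=0;b[:,490:]=0
    k=max(cv2.findContours(b,0,1)[0],key=cv2.contourArea); print(cv2.boxPoints(cv2.minAreaRect(k)))
xp=np.array([0,0,1.]) 
e=R3.inv()
hd=[np.array([0,0,.0])]
P=[p+R.apply(R3.inv().apply(-.019*TZ3+.02*Z+yy*RY+zz*RX)) for yy in(-.03,.03) for zz in(-.005,.005)]
print("pred head corners",proj(w,P))
E
```

```text
[0.4606 0.2442 0.3414] [-1.1971  0.3756  0.9779  1.6506 -0.3896  1.5422  1.3177] 0.05981546337590858 [ 0.2681  0.2989 -1.3517]
rot [ 0.     -0.016  -0.0695]
call 1
   [0.005, 0.024, 0.012] [0.0, -0.0, -0.0]
   [0.01, 0.048, 0.023] [0.0, -0.0, -0.0]
   [0.016, 0.072, 0.035] [0.0, -0.0, -0.001]
   [0.021, 0.096, 0.047] [0.0, -0.0, -0.001]
   [0.026, 0.121, 0.058] [0.0, -0.0, -0.001]
end [0.4331 0.3687 0.2921] [-0.2577  0.0264 -0.9659]
[[233. 335.]
 [233. 301.]
 [398. 301.]
 [398. 335.]]
pred head corners [[230.5665 304.4883]
 [230.4811 332.2669]
 [396.5339 304.3451]
 [396.6551 332.1137]]
```

Call:
servo_tool --commands '[[[0.006,0.03,0.015],[0,0,0],0.05],[[0.013,0.06,0.029],[0,0,0],0.05],[[0.02,0.09,0.044],[0,0,0],0.05],[[0.026,0.12,0.058],[0,0,0],0.05],[[0.026,0.12,0.058],[0,0,0],0.05]]'

```text
time_s: 18.2
eef_pos: [0.4298, 0.3726, 0.2897]
eef_rot: [-0.132, 0.047, 0.99, 0.005]
wrist_force: [-0.2, -0.1, -1.5]
opening: 0.0591
grasp_force: 57.9
```

Call:
servo_tool --commands '[[[-0.001,0,0.004],[0,0,0],0.05],[[-0.003,0,0.01],[0,0,0],0.05],[[-0.004,0,0.016],[0,0,0],0.05],[[-0.005,0,0.02],[0,0,0],0.05],[[-0.005,0,0.02],[0,0,0],0.05]]'

```text
time_s: 18.7
eef_pos: [0.4326, 0.3673, 0.2709]
eef_rot: [-0.131, 0.051, 0.99, 0.006]
wrist_force: [-0.2, 0.1, -1.5]
opening: 0.0592
grasp_force: 57.9
```

```bash
python3 - <<'E'
from h import *
p,R,s=pose(); print(p,s["joint_pos"],s["wrist_force"],s["time_s"]); d=p-tcp3(0); print("foot z",d[2],"dx",d@RX,"dy",d@RY)
w=take("wrist","w9"); c=take("scene","s9"); t=take("top","t9")
P=[S+[0,0,.13],S+[0,0,.18],S+[0,0,.03]]
print(proj(c,P),proj(t,P))
im=np.zeros((600,800,3),np.uint8); im[:360,:480]=cv2.resize(w["pixels"][:,:,::-1],(480,360))
im[:300,480:800]=crop(c,320,80,128,120,2.5)[:300,:320]
im[300:600,480:800]=crop(t,120,200,128,120,2.5)[:300,:320]
im[360:600,:480]=crop(w,230,180,160,80,3)
cv2.imwrite("pics/m2.png",im)
E
```

```text
[0.4326 0.3673 0.2709] [-1.2941  0.5027  0.8984  1.6505 -0.5196  1.4368  1.1946] [-0.1584  0.0553 -1.4908] 18.7
foot z 0.14926198425954157 dx -0.0004455113057378809 dy -0.0010257466036228654
[[362.481  120.925 ]
 [363.5588 107.1747]
 [360.4979 146.2235]] [[158.6475 277.0294]
 [151.3275 276.0745]
 [171.4655 278.7017]]
```

View pics/m2.png

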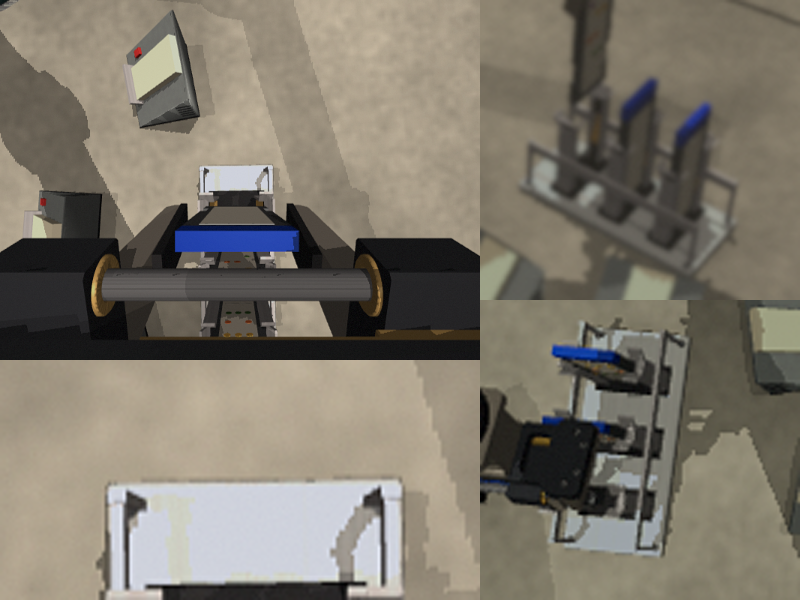

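The wrist view shows the rack's end edge at about (265.7..364, 221) in full-image pixels, with the plate centred over the slot. I'll check this against the slot estimate.

```bash
python3 - <<'E'
from h import *
w=load("w9")
print(proj(w,[S-.055*RX+y*RY+[0,0,.012] for y in(-.055,.055)]))
A,B=ray(w,265.7,221,.012),ray(w,364,221,.012); m=(A+B)/2; d=B-A; print(A,B,np.linalg.norm(d),np.arctan2(-d[0],d[1])); print("slot",m+.055*RX)
g=w["pixels"].astype(int).sum(2)//3; print(g[218:228,310].tolist(), g[235,258:272].tolist(), g[235,356:372].tolist())
E
```

```text
[[265.9931 220.314 ]
 [365.1624 220.118 ]]
[0.3784 0.3183 0.012 ] [0.3897 0.4267 0.012 ] 0.10903143552402206 -0.10397841366383394
slot [0.4388 0.3669 0.012 ]
[163, 147, 144, 202, 212, 212, 212, 211, 212, 212] [156, 155, 153, 155, 156, 157, 160, 106, 188, 215, 212, 215, 222, 101] [182, 54, 171, 214, 213, 211, 213, 195, 99, 134, 136, 137, 136, 137, 136, 137]
```

Call:
servo_tool --commands '[[[-0.003,0,0.008],[0,0,0],0.05],[[-0.005,0,0.016],[0,0,0],0.05],[[-0.007,0,0.024],[0,0,0],0.05],[[-0.009,0,0.031],[0,0,0],0.05],[[-0.011,0,0.038],[0,0,0],0.05]]'

```text
time_s: 19.35
eef_pos: [0.433, 0.3679, 0.231]
eef_rot: [-0.131, 0.051, 0.99, 0.006]
wrist_force: [-0.5, -0.8, -1.3]
opening: 0.0596
grasp_force: 57.9
```

Call:
servo_tool --commands '[[[-0.002,0,0.006],[0,0,0],0.05],[[-0.003,0,0.012],[0,0,0],0.05],[[-0.005,0,0.018],[0,0,0],0.05],[[-0.007,0,0.025],[0,0,0],0.05],[[-0.007,0,0.025],[0,0,0],0.05]]'

```text
time_s: 19.85
eef_pos: [0.4332, 0.3676, 0.2048]
eef_rot: [-0.131, 0.051, 0.99, 0.006]
wrist_force: [-1.2, 0.4, -2.2]
opening: 0.0597
grasp_force: 57.9
```

```bash
cat > st.py <<'E'
from h import *
p,R,s=pose(); d=p-tcp3(0); print("foot z",d[2],"dx",d@RX,"dy",d@RY,"F",s["wrist_force"],"M",s["moment"],s["opening"],s["time_s"],"rot",np.degrees((R.inv()*R3).as_rotvec()))
E
python3 st.py
```

```text
foot z 0.08311205599949945 dx 0.00013021988249316098 dy -0.0006543789153245837 F [-1.1513  0.4067 -2.1692] M [0.011  0.0608 0.0142] 0.05968015267285546 19.85 rot [-0.0838 -0.0759 -0.0455]
```

The plate is in the channels with hardly any side force. I'll keep pushing down.

Call:
servo_tool --commands '[[[-0.002,0,0.006],[0,0,0],0.05],[[-0.003,0,0.012],[0,0,0],0.05],[[-0.005,0,0.018],[0,0,0],0.05],[[-0.006,0,0.024],[0,0,0],0.05],[[-0.008,0,0.029],[0,0,0],0.05]]'

```text
time_s: 20.35
eef_pos: [0.4335, 0.368, 0.1764]
eef_rot: [-0.131, 0.051, 0.99, 0.007]
wrist_force: [-6.0, -1.2, 11.1]
opening: 0.0593
grasp_force: 57.9
```

Call:
servo_tool --commands '[[[-0.001,0,0.004],[0,0,0],0.05],[[-0.002,0,0.008],[0,0,0],0.05],[[-0.003,0,0.012],[0,0,0],0.05],[[-0.004,0,0.016],[0,0,0],0.05],[[-0.005,0,0.02],[0,0,0],0.05]]'

```text
time_s: 20.85
eef_pos: [0.4331, 0.3679, 0.1556]
eef_rot: [-0.131, 0.051, 0.99, 0.007]
wrist_force: [-4.9, -1.0, 5.6]
opening: 0.0596
grasp_force: 57.9
```

```bash
python3 st.py
```

```text
foot z 0.033999355910314805 dx 7.431664677766844e-05 dy -0.00037200040458869034 F [-4.8891 -0.9528  5.5684] M [-0.1196  1.3221  0.2814] 0.05960778283522025 20.85 rot [ 0.006  -0.0989 -0.0003]
```

Call:
servo_tool --commands '[[[-0.001,0,0.003],[0,0,0],0.05],[[-0.002,0,0.006],[0,0,0],0.05],[[-0.002,0,0.008],[0,0,0],0.05],[[-0.003,0,0.01],[0,0,0],0.05],[[-0.003,0,0.012],[0,0,0],0.05]]'

```text
time_s: 21.35
eef_pos: [0.4329, 0.3678, 0.1424]
eef_rot: [-0.131, 0.051, 0.99, 0.006]
wrist_force: [-4.5, -1.6, 11.5]
opening: 0.0597
grasp_force: 57.9
```

Call:
servo_tool --commands '[[[0,0,0.001],[0,0,0],0.05],[[0,0,0.002],[0,0,0],0.05],[[-0.001,0,0.003],[0,0,0],0.05],[[-0.001,0,0.003],[0,0,0],0.05],[[-0.001,0,0.003],[0,0,0],0.05]]'

```text
time_s: 21.85
eef_pos: [0.433, 0.3677, 0.1424]
eef_rot: [-0.132, 0.05, 0.99, 0.007]
wrist_force: [-8.3, -2.9, 19.0]
opening: 0.0594
grasp_force: 57.9
```

```bash
python3 st.py
```

```text
foot z 0.02071376304282027 dx -2.2900036154194897e-05 dy -0.0006099028620921267 F [-8.3113 -2.9174 18.9531] M [-0.8433  2.6886  0.5026] 0.05938597335236139 21.85 rot [ 0.0357 -0.185   0.0363]
```

Downward motion stopped at foot height 20.7 mm while the force rose, so the plate is on the floor. I'll give one more small press, then release and retract.

Call:
servo_tool --commands '[[[0,0,0.001],[0,0,0],0.05],[[0,0,0.002],[0,0,0],0.05],[[0,0,0.002],[0,0,0],0.05],[[0,0,0],[0,0,0],0.05],[[0.001,0,-0.003],[0,0,0],0.05]]'

```text
time_s: 22.35
eef_pos: [0.4328, 0.3677, 0.1427]
eef_rot: [-0.131, 0.051, 0.99, 0.006]
wrist_force: [-3.0, 0.9, -15.0]
opening: 0.0595
grasp_force: 57.9
```

Call:
servo_tool --commands '[[[0,0,0],[0,0,0],0.065],[[0,0,0],[0,0,0],0.08],[[0,0,0],[0,0,0],0.085],[[0,0,0],[0,0,0],0.085],[[0,0,0],[0,0,0],0.085]]'

```text
time_s: 22.85
eef_pos: [0.4337, 0.3678, 0.1428]
eef_rot: [-0.13, 0.051, 0.99, 0.007]
wrist_force: [0.0, -0.3, -0.4]
opening: 0.0853
grasp_force: 0.0
```

Call:
servo_tool --commands '[[[0.005,0,-0.02],[0,0,0],0.085],[[0.013,0,-0.05],[0,0,0],0.085],[[0.023,0,-0.085],[0,0,0],0.085],[[0.033,0,-0.125],[0,0,0],0.085],[[0.04,0,-0.15],[0,0,0],0.085]]'

```text
time_s: 23.35
eef_pos: [0.4346, 0.3679, 0.301]
eef_rot: [-0.129, 0.051, 0.99, 0.008]
wrist_force: [-0.0, 0.4, -0.0]
opening: 0.085
grasp_force: 0.0
```

Call:
servo_tool --commands '[[[0,0,0],[0,0,0],0.085],[[0,0,0],[0,0,0],0.085],[[0,0,0],[0,0,0],0.085],[[0,0,0],[0,0,0],0.085],[[0,0,0],[0,0,0],0.085]]'

```text
time_s: 23.85
eef_pos: [0.4332, 0.3677, 0.2971]
eef_rot: [-0.131, 0.051, 0.99, 0.006]
wrist_force: [0.2, 0.3, -0.1]
opening: 0.0849
grasp_force: 0.0
```

```bash
python3 - <<'E'
from h import *
w=take("wrist","w10"); c=take("scene","s10"); p,R,s=pose(); print(p,s["wrist_force"],s["time_s"])
for n,c in (("wrist",w),("scene",c)):
    I=c["pixels"].astype(int); b=((I[:,:,2]>I[:,:,0]+50)&(I[:,:,2]>I[:,:,1]+35)).astype(np.uint8)
    for k in cv2.findContours(b,0,1)[0]:
        if cv2.contourArea(k)>25: print(n,cv2.contourArea(k),cv2.boundingRect(k),cv2.minAreaRect(k))
    for dx in(0,.07,.14):
      for z in (.18,.188): print(n,dx,z,proj(c,[S+dx*RX+a*RX+y*RY+[0,0,z] for a in(-.005,.005) for y in(-.03,.03)]).ravel())
E
```

```text
[0.4334 0.3678 0.2975] [-0.6061  0.8268  0.3578] 23.95
wrist 1098.0 (274, 274, 81, 15) ((314.0, 281.0), (14.0, 80.0), 90.0)
wrist 0 0.18 [275.3479 273.8234 355.2073 273.7442 275.336  287.1613 355.2469 287.0843]
wrist 0 0.188 [274.2351 274.5895 356.2848 274.5083 274.222  288.294  356.3262 288.2151]
wrist 0.07 0.18 [275.2639 367.5516 355.4855 367.4881 275.2518 381.0108 355.5255 380.9496]
wrist 0.07 0.188 [274.1435 370.9038 356.5757 370.8392 274.1303 384.7363 356.6175 384.6741]
wrist 0.14 0.18 [275.179  462.1339 355.7663 462.0865 275.1669 475.7161 355.8066 475.671 ]
wrist 0.14 0.188 [274.0511 468.1201 356.8694 468.0724 274.0378 482.0826 356.9115 482.0373]
scene 236.0 (430, 303, 19, 18) ((439.0, 311.5), (17.0, 18.0), 90.0)
scene 223.5 (451, 292, 18, 17) ((459.5, 300.0), (16.0, 17.0), 90.0)
scene 28.5 (402, 122, 10, 10) ((406.25006103515625, 126.75003051757812), (2.8284268379211426, 12.020814895629883), 45.0)
scene 35.5 (434, 41, 9, 11) ((437.25775146484375, 46.32988739013672), (10.762669563293457, 5.685938835144043), 66.03750610351562)
scene 49.0 (402, 35, 12, 13) ((406.5882263183594, 42.147071838378906), (13.205390930175781, 7.031442165374756), 59.03623962402344)
scene 0 0.18 [355.9329 112.0027 368.186  101.0422 358.8287 113.4436 371.0576 102.4272]
scene 0 0.188 [356.0768 109.7316 368.3837  98.7643 358.9867 111.1733 371.2691 100.1499]
scene 0.07 0.18 [376.5272 122.2502 388.6014 110.8894 379.532  123.7453 391.5789 112.3256]
scene 0.07 0.188 [376.7725 119.9857 388.8986 108.616  379.7924 121.482  391.8909 110.053 ]
scene 0.14 0.18 [397.9026 132.8863 409.7757 121.1027 401.0225 134.4388 412.865  122.5928]
scene 0.14 0.188 [398.2569 130.6306 410.1797 118.8357 401.3931 132.1845 413.285  120.3269]
```

The head end measures 80 px wide at rows 274–288, which matches a head height of 180 mm. The springs also held the plate against a −15 N pull, so it's home.

```bash
python3 -c "
from workcell import ctrl
print(ctrl.hand_in())"
```

```text
the job is handed in; nothing more can be done
None
```

The job is handed in at about 24 s of the 58 s allowed: I laid the plate on the rightmost light box, released it, then pushed it down into the empty slot, blue end up; the final camera check puts its head at about 180 mm, and the other plates and bottles were left alone.

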